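# Free a bottle from the ratchet clamp

## Robot

A 7-joint arm with a two-finger parallel gripper is mounted at the origin on the work surface; the furniture and walls round the work are solid. World frame = base frame: x ahead of the robot, y to its left, z up, the work surface at z = 0. Lengths are in m, angles in rad, forces in N, time in s.
With the tool pointing down it reaches from about 0.4 to 0.85 m from the base axis. Payload 4.5 kg.
Tool frame: the origin (TCP) lies between the finger pads; the fingertips stand r.tip_reach ahead of it and the grasp point (between the pads) lies 11 mm behind it (r.tip_reach is the distance from the TCP to the fingertips, in m); z points along the fingers, y is the line along which they close (so a half turn about z gives the same grasp; the last joint's range is limited). The gripper opens to 88 mm and grips with 3 to 60 N. Pads are 18 mm wide; open, the fingers measure 123 mm over their backs; the gripper's body (75 mm by 187 mm) begins 45 mm behind the grasp point.
Start: joints at [1.328, 0.689, -0.195, 1.565, 0.157, 0.902, -0.215], TCP at [0.171, -0.601, 0.247] pointing down, gripper open.
Joint ranges: [-3.01, 3.01], [-0.46, 2.08], [-1.47, 1.51], [0.13, 2.56], [-1, 4.14], [0.04, 2.09], [-2.66, 2.66]. Speed limits (rad/s): [2.57, 2.57, 3.14, 3.14, 3.14, 3.14, 3.14].

## Interface

Orientations are given as a unit quaternion [x, y, z, w].
In Python, from plant import r, vision, workorder gives the robot as it stands.
- The arm moves only by the tool drive_tool, never from a script. Its argument "targets" is a list of rows, each an object of numbers: "tx", "ty", "tz": the shift along the world's x, y, z in units of 0.03 m (1.0 is 0.03 m); "wx", "wy", "wz": the turn, a rotation vector about the world's x, y, z in units of 60 degrees (1.0 is 60 degrees); "claw": the opening, from -1 (shut) to 1 (fully open). A call has exactly 8 rows; each row shifts and turns the commanded pose from where the row before left it; what a row does not reach is not made up. A row lasts 1/10 s, in which the tool goes at most 50 mm and 8.59 degrees, less where a joint would pass 70% of its speed; a pose out of reach is approached as far as the arm can. A call with a number of a shift or a turn outside -1 to 1 is refused whole. A call with a gripper value outside its range is refused whole. The fingers move at their own pace and stop on an object; "force" is the grip in N (left out, the last holds). Time passes only in rows, so rows that do not move let the fingers close, or fill a call up. It gives the time, the measured TCP pose, the force, the opening and the grip force at its end, in the units of the state.
- r.get_state(): the state, without advancing time (a new reading comes with each control period).
- vision.snapshot(name): name is "side" or "top" or "wrist"; returns a dict with "image" (384x512x3 uint8, blue, green, red), "range_z" (384x512 float32, m along the optical axis (not along the pixel's ray), 0 where there is no reading), "K" (3x3 intrinsics, pixels), "cam_to_world" (4x4, takes a point from camera to world coordinates). Camera axes: x right, y up, looking along -z (the intrinsics and any distortion apply to the point x, -y, -z); pixel columns grow to the right and rows downward; lengths in m; the calibration is good to about 2 mm. A picture is of the moment at which its call begins.
- workorder.finish_job(): hands the job in; it is judged then, once.
The state is a dict: "clock": time; "q": joint angles; "qd": joint speeds; "joint_torque": joint torques, N m; "tool_pos": TCP position; "eef_rot": TCP orientation; "contact_force": force on the tool from outside, world axes, zero at the start; "moment": the same for the moment, N m; "opening": opening from 0.0 (shut) to 1.0 (fully open); "finger_force": force on a finger pad.
Only numpy, scipy, OpenCV 4.12 (cv2) and the standard library are available. Lean on these libraries where they do the work, as an engineer would, in place of code of your own. Each camera call takes 0.05 s, during which the arm holds its last target. There are 200 camera calls.

## Task

Free the bottle from the ratchet clamp: press the pawl's thumb lever down gently with the fingertips, and keep it down, to lift the pawl off the ratchet wheel while you draw the sliding jaw all the way back. Then take the bottle out and set it down gently, upright, on the floor of the white tray, without disturbing the other things.

Things in the scene. Friction and masses are not known exactly. Their poses are not given: they have to be found in the camera images.
- clamp: Grey cast bench clamp, fixed, bed 248 x 66 mm on rubber feet. Origin under the bed, x along it to the fixed jaw (face at x +84, 66 high), z up. Bed top, where the bottle stands, 12 mm up. Rubber-lined sliding jaw on two rods; on the +y side of its carriage a toothed ratchet wheel (50 dia.) and the sprung pawl that stops the jaw running back; winding knob on the -y side. All is under 75 mm high.
- thumb_lever: The pawl's flat ridged steel tail, 46 x 22 mm; origin mid upper face, x to the wheel, z up (level within 2 deg., 61 mm over the bench). Pivot 37 mm ahead; upturned lip (13 high, inner face 20 mm behind) to draw the jaw back by. Sprung: pressed mid-face it takes 8 to 15 N, lifts the pawl clear after about 6 mm and at once bottoms on a rigid stop pin; over 20 N bends it. Let up, it locks the jaw.
- jaw (a joint): How far the sliding jaw is back, m: 0 clamped, 0.040 at its rigid rear stop. It moves along -x of the clamp with wheel, pawl and thumb lever. When the pawl comes clear the jaw's sprung pad kicks it back 4 to 6 mm; from there it must be drawn, about 4 N of drag. It stays where it is left.
- bottle: Square cream reagent bottle, white cap, 47 x 47 x 105 mm, 0.13 to 0.24 kg, standing between the jaws. Origin mid underside, z up; body to 76 mm, round ribbed cap 28 mm in diameter from 76 to 105 mm: lift it by the cap.
- tray: White enamel tray, fixed, open, 260 (x) x 310 (y) x 40 mm high; origin under its centre, z up. Walls slope; the flat floor spans about +-95 mm in x and +-110 mm in y and is 6 mm up where x > 0, 3 mm where x < 0 (no step is seen). The half x > 0, nearer the clamp, is empty.
- other_bottle: Round cream bottle, white cap, 50 mm wide, 139 mm high, origin mid underside; stands in the tray's half x < 0. Leave it alone.
- petri_dish: Flat round petri dish with lid, 62 mm across, 14 high, origin mid underside, on the bench in front of the clamp. Leave it alone.
- oil: Small brown dropper bottle, 29 mm wide, 92 high, origin mid underside, on the bench left of the clamp. Leave it alone.

How it is judged:
By the outcome, as a careful person would: the job done as asked, in the order asked, and still so for the second after the job is handed in, with the robot touching nothing.
It also fails if it takes over 59 s, if anything falls off the work surface, if the arm or the gripper's body presses on something with over 40 N, if the wrist force passes 120 N, or if a joint passes its speed limit or range.

## Working session

There is one attempt and no reset: what is moved stays moved. The work goes in short steps, Python scripts to look and compute and a tool call to move; the robot and the scene stay as the last step left them, time stands still between calls to the robot, and variables do not carry over. Pictures are saved under pics/ and viewed, at most 10 in all, crops included, and the job is handed in when it is done.

Besides the shell and the picture viewer there is one more tool, called in YAML: its name, and indented under it one key for each argument. drive_tool: Moves the arm, as the interface text tells. Its arguments: {"type":"object","properties":{"targets":{"type":"array","items":{"type":"object","properties":{"tx":{"type":"number"},"ty":{"type":"number"},"tz":{"type":"number"},"wx":{"type":"number"},"wy":{"type":"number"},"wz":{"type":"number"},"claw":{"type":"number"}}}},"force":{"type":"number"}},"required":["targets"]}

```bash
mkdir -p pics; ls; cat > h.py <<'E'
import numpy as np,cv2
from plant import r,vision,workorder
def snap(n,f=None):
    d=vision.snapshot(n)
    if f: cv2.imwrite('pics/'+f,d['image'])
    np.savez('pics/'+n+'.npz',**d)
    return d
def cloud(d):
    K=d['K'];z=d['range_z'];h,w=z.shape
    u,v=np.meshgrid(np.arange(w),np.arange(h))
    P=np.stack([(u-K[0,2])/K[0,0]*z,-(v-K[1,2])/K[1,1]*z,-z],-1)
    T=d['cam_to_world'];W=P@T[:3,:3].T+T[:3,3];W[z==0]=np.nan
    return W
E
python3 - <<'E'
from h import *
s=r.get_state();print({k:np.round(v,3) for k,v in s.items()},r.tip_reach)
a=snap('top','top.png');b=snap('side','side.png')
print(a['cam_to_world'].round(3),b['cam_to_world'].round(3),a['K'],[k for k in a])
E
```

```text
pics
{'clock': np.float64(0.0), 'q': array([ 1.328,  0.69 , -0.195,  1.566,  0.157,  0.903, -0.215]), 'qd': array([-0.001,  0.   , -0.002, -0.   , -0.002,  0.001, -0.   ]), 'joint_torque': array([ 1.0000e-03, -5.2757e+01, -1.2670e+00, -1.5343e+01, -5.3000e-02,
        7.0000e-03,  0.0000e+00]), 'tool_pos': array([ 0.171, -0.601,  0.246]), 'eef_rot': array([ 0.99 ,  0.138, -0.   , -0.001]), 'contact_force': array([-0.17 , -0.404,  1.09 ]), 'moment': array([-0.011,  0.002, -0.046]), 'finger_force': np.float64(0.0), 'opening': np.float64(1.001)} 0.008
[[ 0.019  0.995 -0.095  0.335]
 [-1.     0.017 -0.016 -0.147]
 [-0.014  0.096  0.995  1.162]
 [ 0.     0.     0.     1.   ]] [[-0.919  0.182 -0.351 -0.027]
 [-0.395 -0.407  0.824  0.944]
 [ 0.008  0.895  0.446  0.642]
 [ 0.     0.     0.     1.   ]] [[359.43028098   0.         253.19364518]
 [  0.         359.43028098 186.48774169]
 [  0.           0.           1.        ]] ['image', 'range_z', 'K', 'cam_to_world']
```

View pics/top.png

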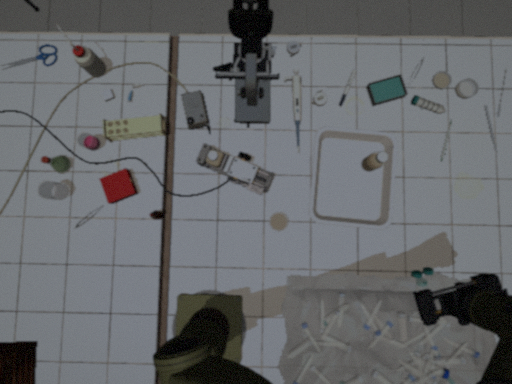

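View pics/side.png

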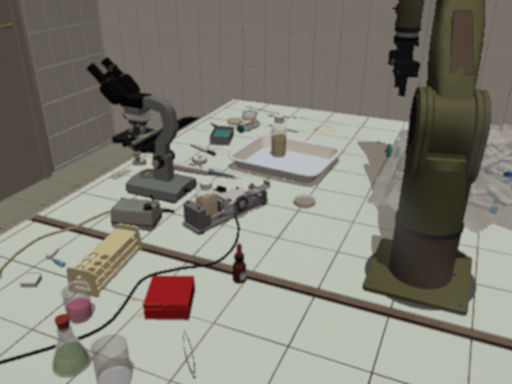

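The top view shows the clamp at about (236,168), the tray at (353,178) with the other bottle in it at (375,160), the petri dish at (279,221) and the oil at (157,214). In the side view the clamp is at about (227,205). I'll zoom in.

```bash
python3 - <<'E'
from h import *
a=dict(np.load('pics/top.npz'));b=dict(np.load('pics/side.npz'))
A=cv2.resize(a['image'][130:205,185:285],(800,600),interpolation=cv2.INTER_CUBIC)[:600]
B=cv2.resize(b['image'][170:240,175:280],(800,533),interpolation=cv2.INTER_CUBIC)
A=cv2.resize(A,(400,300));B=cv2.resize(B,(400,267))
cv2.imwrite('pics/z1.png',cv2.resize(np.vstack([A,B]),(423,600)) if 0 else np.hstack([A,cv2.copyMakeBorder(B,0,33,0,0,cv2.BORDER_CONSTANT)]))
W=cloud(a)
for p in [(205,153),(213,156),(230,165),(245,157),(240,172),(262,180),(270,185),(279,221),(157,214),(375,160),(380,157),(353,178),(320,178),(390,178),(353,135),(353,222),(245,100),(195,110)]:
    print(p,W[p[1],p[0]].round(3))
E
```

```text
(205, 153) [0.542 0.021 0.065]
(213, 156) [ 0.524 -0.011  0.116]
(230, 165) [ 0.505 -0.058  0.066]
(245, 157) [ 0.532 -0.103  0.06 ]
(240, 172) [ 0.486 -0.088  0.049]
(262, 180) [ 0.465 -0.157  0.023]
(270, 185) [ 0.451 -0.183  0.01 ]
(279, 221) [ 0.336 -0.214  0.014]
(157, 214) [0.351 0.164 0.059]
(375, 160) [ 0.519 -0.486  0.117]
(380, 157) [ 0.524 -0.492  0.143]
(353, 178) [ 0.479 -0.451  0.005]
(320, 178) [ 0.478 -0.346  0.001]
(390, 178) [ 0.477 -0.559  0.036]
(353, 135) [ 0.615 -0.447  0.026]
(353, 222) [ 0.337 -0.442  0.036]
(245, 100) [ 0.722 -0.098  0.038]
(195, 110) [0.683 0.059 0.051]
```

View pics/z1.png

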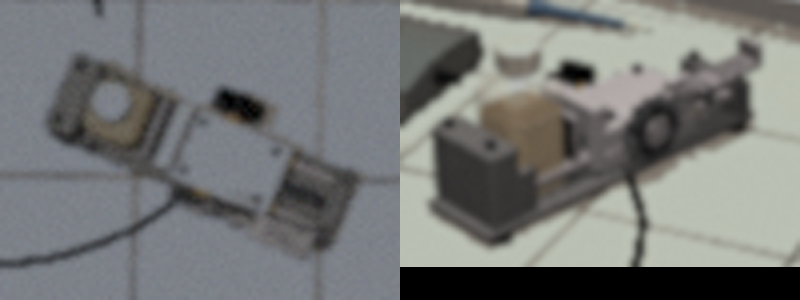

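drive_tool:
  targets:
    - {"tx": 0.5,"ty": 0.8,"wz": -0.085,"claw": -1}
    - {"tx": 0.5,"ty": 0.8,"wz": -0.085,"claw": -1}
    - {"tx": 0.5,"ty": 0.8,"wz": -0.085,"claw": -1}
    - {"tx": 0.5,"ty": 0.8,"wz": -0.085,"claw": -1}
    - {"tx": 0.5,"ty": 0.8,"wz": -0.085,"claw": -1}
    - {"tx": 0.5,"ty": 0.8,"wz": -0.085,"claw": -1}
    - {"tx": 0.5,"ty": 0.8,"wz": -0.085,"claw": -1}
    - {"tx": 0.5,"ty": 0.8,"wz": -0.085,"claw": -1}
  force: 20

```text
validation failed for argument at $.ta...
```

drive_tool:
  targets:
    - {"tx": 0.6,"ty": 0.8,"claw": -1}
    - {"tx": 0.6,"ty": 0.8,"claw": -1}
    - {"tx": 0.6,"ty": 0.8,"claw": -1}
    - {"tx": 0.6,"ty": 0.8,"claw": -1}
    - {"tx": 0.6,"ty": 0.8,"claw": -1}
    - {"tx": 0.6,"ty": 0.8,"claw": -1}
    - {"tx": 0.6,"ty": 0.8,"claw": -1}
    - {"claw": -1}

```text
validation failed for argument at $.ta...
```

```bash
python3 - <<'E'
from h import *
s=r.get_state();print({k:np.round(s[k],3) for k in ('clock','q','tool_pos','eef_rot','contact_force','opening')})
a=snap('wrist');cv2.imwrite('pics/w1.png',cv2.resize(a['image'],(768,576)))
print(a['cam_to_world'].round(3),a['K'])
E
```

```text
{'clock': np.float64(0.1), 'q': array([ 1.328,  0.69 , -0.195,  1.566,  0.157,  0.903, -0.215]), 'tool_pos': array([ 0.171, -0.601,  0.246]), 'eef_rot': array([ 0.99 ,  0.138, -0.   , -0.001]), 'contact_force': array([-0.79 , -0.017,  0.193]), 'opening': np.float64(0.999)}
[[ 0.272  0.928  0.255  0.237]
 [-0.962  0.263  0.07  -0.581]
 [-0.002 -0.264  0.965  0.384]
 [ 0.     0.     0.     1.   ]] [[272.80416016   0.         255.66811003]
 [  0.         272.80416016 200.41134676]
 [  0.           0.           1.        ]]
```

View pics/w1.png

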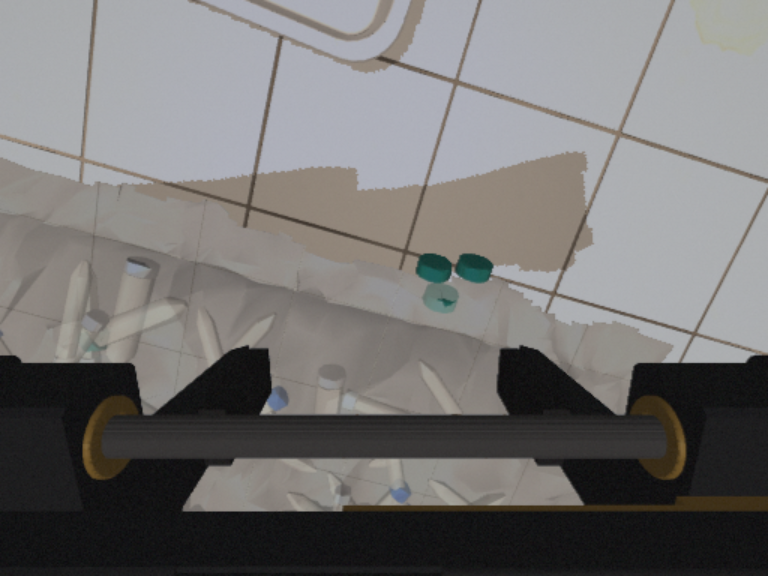

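The picture is still the start pose: the move was refused, so I'll give every field.

drive_tool:
  targets:
    - {"tx": 0.5,"ty": 0.8,"tz": 0,"wx": 0,"wy": 0,"wz": -0.085,"claw": -1}
    - {"tx": 0.5,"ty": 0.8,"tz": 0,"wx": 0,"wy": 0,"wz": -0.085,"claw": -1}
    - {"tx": 0.5,"ty": 0.8,"tz": 0,"wx": 0,"wy": 0,"wz": -0.085,"claw": -1}
    - {"tx": 0.5,"ty": 0.8,"tz": 0,"wx": 0,"wy": 0,"wz": -0.085,"claw": -1}
    - {"tx": 0.5,"ty": 0.8,"tz": 0,"wx": 0,"wy": 0,"wz": -0.085,"claw": -1}
    - {"tx": 0.5,"ty": 0.8,"tz": 0,"wx": 0,"wy": 0,"wz": -0.085,"claw": -1}
    - {"tx": 0.5,"ty": 0.8,"tz": 0,"wx": 0,"wy": 0,"wz": -0.085,"claw": -1}
    - {"tx": 0.5,"ty": 0.8,"tz": 0,"wx": 0,"wy": 0,"wz": -0.085,"claw": -1}
  force: 20

```text
clock: 0.95
tool_pos: [0.2913, -0.4081, 0.2466]
eef_rot: [0.976, -0.218, -0.0, -0.0]
contact_force: [1.2, 0.3, 1.0]
opening: 0.297
finger_force: 0.0
```

drive_tool:
  targets:
    - {"tx": 0.6,"ty": 0.8,"tz": 0,"wx": 0,"wy": 0,"wz": 0,"claw": -1}
    - {"tx": 0.6,"ty": 0.8,"tz": 0,"wx": 0,"wy": 0,"wz": 0,"claw": -1}
    - {"tx": 0.6,"ty": 0.8,"tz": 0,"wx": 0,"wy": 0,"wz": 0,"claw": -1}
    - {"tx": 0.6,"ty": 0.8,"tz": 0,"wx": 0,"wy": 0,"wz": 0,"claw": -1}
    - {"tx": 0.6,"ty": 0.8,"tz": 0,"wx": 0,"wy": 0,"wz": 0,"claw": -1}
    - {"tx": 0.6,"ty": 0.8,"tz": 0,"wx": 0,"wy": 0,"wz": 0,"claw": -1}
    - {"tx": 0.6,"ty": 0.8,"tz": 0,"wx": 0,"wy": 0,"wz": 0,"claw": -1}
    - {"tx": 0,"ty": 0,"tz": 0,"wx": 0,"wy": 0,"wz": 0,"claw": -1}

```text
clock: 1.75
tool_pos: [0.4198, -0.2371, 0.2466]
eef_rot: [0.977, -0.212, 0.001, -0.001]
contact_force: [-0.3, 0.9, -0.2]
opening: 0.006
finger_force: 0.0
```

```bash
python3 - <<'E'
from h import *
s=r.get_state();print({k:np.round(s[k],3) for k in ('clock','q','tool_pos','eef_rot','contact_force','opening')})
a=snap('wrist');cv2.imwrite('pics/w2.png',cv2.resize(a['image'],(768,576)))
print(a['cam_to_world'].round(3))
E
```

```text
{'clock': np.float64(1.75), 'q': array([ 0.382,  0.506,  0.059,  1.994, -0.052,  0.643, -1.523]), 'tool_pos': array([ 0.42 , -0.237,  0.247]), 'eef_rot': array([ 0.977, -0.212,  0.001, -0.001]), 'contact_force': array([-0.326,  0.922, -0.16 ]), 'opening': np.float64(0.006)}
[[-0.416  0.878  0.239  0.482]
 [-0.909 -0.4   -0.113 -0.264]
 [-0.004 -0.264  0.964  0.385]
 [ 0.     0.     0.     1.   ]]
```

View pics/w2.png

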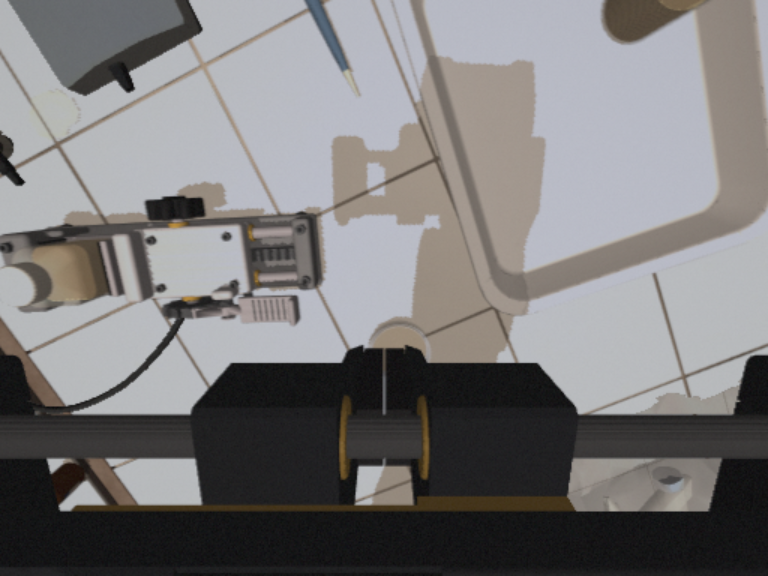

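The wrist view shows the lever at about (270,310) with its lip on the right, the wheel at (190,310), the carriage plate at (198,262) and the bottle cap at (18,287). The clamp axis runs almost along the image rows.

```bash
python3 - <<'E'
from h import *
d=dict(np.load('pics/wrist.npz'));W=cloud(d);K=d['K'];T=d['cam_to_world']
def ray(u,v,z):
    p=T[:3,:3]@np.array([(u/1.5-K[0,2])/K[0,0],-(v/1.5-K[1,2])/K[1,1],-1.]);return T[:3,3]+p*(z-T[2,3])/p[2]
for n,u,v,z in [('levTL',242,297,.061),('levBL',242,320,.061),('levTR',297,297,.061),('levBR',298,323,.061),('platescrew1',152,239,.07),('ps2',226,237,.07),('ps3',158,290,.07),('ps4',231,287,.07),('bedscrew',304,225,.03),('bs2',306,283,.03),('cap',18,287,.117)]:
    print(n,ray(u,v,z).round(4),'cloud',W[int(v/1.5),int(u/1.5)].round(4))
# lever pixels by height
sub=W[190:222,155:205];print((sub[::3,::2,2]*1000).round(0))
# direction: minAreaRect of all points z>.008 on clamp excluding knob
E
```

```text
levTL [ 0.4527 -0.1221  0.061 ] cloud [ 0.4528 -0.1213  0.0598]
levBL [ 0.4355 -0.1123  0.061 ] cloud [ 0.4363 -0.1129  0.0628]
levTR [ 0.434  -0.1632  0.061 ] cloud [ 0.4248 -0.1437 -0.0011]
levBR [ 0.4138 -0.1535  0.061 ] cloud [ 4.018e-01 -1.319e-01 -1.000e-04]
platescrew1 [ 0.5223 -0.0861  0.07  ] cloud [ 0.5252 -0.0757  0.0517]
ps2 [ 0.5    -0.1386  0.07  ] cloud [ 0.5013 -0.1316  0.0543]
ps3 [ 0.4862 -0.0682  0.07  ] cloud [ 0.487  -0.0578  0.0535]
ps4 [ 0.4643 -0.1222  0.07  ] cloud [ 0.4637 -0.115   0.0535]
bedscrew [ 0.4834 -0.1887  0.03  ] cloud [ 0.4837 -0.1897  0.0385]
bs2 [ 0.4375 -0.1668  0.03  ] cloud [ 0.44   -0.1709  0.0436]
cap [ 0.5266 -0.0126  0.117 ] cloud [ 0.5271 -0.0118  0.1159]
[[53. 50. 47. 48. 48. 46. 42. 33. 30. 12. 14. 13. 12. 12. 12. 11. 11. 10.
  10. 12. 11. 11. 37. 38. 43.]
 [54. 51. 48. 48. 48. 47. 41. -0.  1. -1. -1.  0.  0. -1. -1.  0. -0. -1.
  -1.  0.  1.  0.  1.  0. -1.]
 [59. 49. -1. 50. 51. 50. 47. -1. -0. -1. -1. -1. -1. -0. -0.  0.  1. -1.
   0. -1. -0.  0.  0. -0.  0.]
 [ 0.  1. 61. 61. 63. 62. 61. 63. 61. 64. 63. 63. 62. 62. 62. 63. 65. 63.
  63. 72. 69. 64. -1. -0. -0.]
 [49.  1. 61. 62. 60. 60. 64. 62. 63. 61. 63. 62. 62. 62. 62. 62. 63. 63.
  76. 76. 73. 64.  1. -1. -1.]
 [62. 62. 62. 62. 61. 62. 62. 62. 61. 62. 62. 62. 63. 62. 62. 62. 62. 63.
  74. 77. 74. 67. -0. -1. -0.]
 [62. 61. 59. 61. 61. 61. 61. 61. 62. 61. 61. 62. 62. 62. 63. 64. 64. 64.
  62. 77. 76. 69. -0.  1. -1.]
 [56. -1.  1. 62. 61. 62. 62. 61. 63. 63. 61. 61. 62. 63. 62. 63. 62. 64.
  63. 76. 76. 69. -1. -0. -2.]
 [-0. -0.  1. 60. 61. 61. 62. 60. 60. 61. 61. 63. 63. 62. 63.  0.  1. -0.
  -0. 78. 77. 71. -0.  0.  0.]
 [-1. -0. -0. -0.  1. -1. -1.  0. -0. -2. -1.  0. -0. -1.  0. -1. -0.  0.
  -0.  0. -0.  1. -1. -1.  0.]
 [ 2.  1.  0. -1. -0.  1. -0.  1. -1. -0.  1. -1. -0. -1. -1. -0. -0.  0.
   0.  1.  1. -1. -0. -0. -1.]]
```

```bash
python3 - <<'E'
from h import *
d=dict(np.load('pics/wrist.npz'));W=cloud(d)
def mk(m):
    n,l,st,c=cv2.connectedComponentsWithStats(m.astype(np.uint8),connectivity=4);return l,st
box=np.zeros(W.shape[:2],bool);box[195:222,150:210]=1
m=box&(W[...,2]>.058)
l,st=mk(m);i=1+np.argmax(st[1:,4]);m=l==i
P=W[m]
a=np.radians(67.2);x=np.array([np.cos(a),np.sin(a)]);y=np.array([-x[1],x[0]])
lip=P[P[:,2]>.0705];fl=P[(P[:,2]<.0665)]
print('face ang',cv2.minAreaRect(fl[:,:2].astype(np.float32)*1000))
for n,Q in(('face',fl),('lip',lip)):
    s=Q[:,:2]@x;t=Q[:,:2]@y
    print(n,len(Q),np.percentile(s,[1,5,50,95,99]).round(4),np.percentile(t,[1,5,50,95,99]).round(4))
C=W[(W[...,2]>.105)&(W[...,2]<.125)];cc=cv2.minEnclosingCircle(C[:,:2].astype(np.float32));print('cap wrist',cc,C[:,:2].mean(0),len(C))
d=dict(np.load('pics/top.npz'));W=cloud(d)
b=np.zeros(W.shape[:2],bool);b[140:175,195:230]=1
C=W[b&(W[...,2]>.105)];print('cap top',cv2.minEnclosingCircle(C[:,:2].astype(np.float32)),C.mean(0))
# tray outer rim, floor
b=np.zeros(W.shape[:2],bool);b[120:235,305:400]=1
C=W[b&(W[...,2]>.03)&(W[...,2]<.05)];print('tray',cv2.minAreaRect(C[:,:2].astype(np.float32)))
tx=np.array(x)
E
```

```text
face ang ((438.30035400390625, -131.80625915527344), (60.852264404296875, 24.9298152923584), 63.15972137451172)
face 691 [0.0183 0.0272 0.0496 0.0756 0.0778] [-0.4681 -0.4652 -0.4553 -0.4452 -0.4437]
lip 91 [0.0184 0.0186 0.0204 0.0232 0.0237] [-0.4652 -0.4647 -0.4562 -0.446  -0.4454]
cap wrist ((0.5284228324890137, -0.010183663107454777), 0.0147900665178895) [ 0.52750479 -0.01395294] 777
cap top ((0.5274611115455627, -0.009399805217981339), 0.014737718738615513) [ 0.52667454 -0.00960158  0.11571263]
tray ((0.47834542393684387, -0.4431433081626892), (0.2604726254940033, 0.3095715343952179), 85.34319305419922)
```

drive_tool:
  targets:
    - {"tx": 0.07,"ty": 0.42,"tz": -0.6,"wx": 0.0193,"wy": -0.0081,"wz": 0.0035,"claw": -1}
    - {"tx": 0.07,"ty": 0.42,"tz": -0.6,"wx": 0.0193,"wy": -0.0081,"wz": 0.0035,"claw": -1}
    - {"tx": 0.07,"ty": 0.42,"tz": -0.6,"wx": 0.0193,"wy": -0.0081,"wz": 0.0035,"claw": -1}
    - {"tx": 0.07,"ty": 0.42,"tz": -0.6,"wx": 0.0193,"wy": -0.0081,"wz": 0.0035,"claw": -1}
    - {"tx": 0.07,"ty": 0.42,"tz": -0.6,"wx": 0.0193,"wy": -0.0081,"wz": 0.0035,"claw": -1}
    - {"tx": 0.07,"ty": 0.42,"tz": -0.6,"wx": 0.0193,"wy": -0.0081,"wz": 0.0035,"claw": -1}
    - {"tx": 0.07,"ty": 0.42,"tz": -0.6,"wx": 0.0193,"wy": -0.0081,"wz": 0.0035,"claw": -1}
    - {"tx": 0,"ty": 0,"tz": -0.3,"wx": 0.0193,"wy": -0.0081,"wz": 0.0035,"claw": -1}

```text
clock: 2.6
tool_pos: [0.4306, -0.1523, 0.1106]
eef_rot: [0.976, -0.2, 0.015, -0.087]
contact_force: [0.3, -0.1, -0.5]
opening: 0.006
finger_force: 0.0
```

```bash
cat > st.py <<'E'
from h import *
from scipy.spatial.transform import Rotation as R
a=np.radians(67.2);X=np.array([np.cos(a),np.sin(a),0]);Y=np.array([-X[1],X[0],0])
def st():
    F=[]
    s=r.get_state();p=s['tool_pos'];M=R.from_quat(s['eef_rot']).as_matrix()
    f=s['contact_force']
    print('t',round(s['clock'],2),'pos',p.round(4),'s,t',(p@X).round(4),(p@Y).round(4),'F s,t,z',(f@X).round(1),(f@Y).round(1),f[2].round(1),'toolz in clamp',[(M[:,2]@X).round(3),(M[:,2]@Y).round(3)],'tooly yaw',np.degrees(np.arctan2(M[1,1],M[0,1])).round(1)%180,'open',s['opening'].round(3))
if __name__=='__main__': st()
E
python3 - <<'E'
from st import *
st()
d=snap('wrist');cv2.imwrite('pics/w3.png',cv2.resize(d['image'],(768,576)))
E
```

```text
Traceback (most recent call last):
  File "st.py", line 8, in st
    print('t',round(s['clock'],2),'pos',p.round(4),'s,t',(p@X).round(4),(p@Y).round(4),'F s,t,z',(f@X).round(1),(f@Y).round(1),f[2].round(1),'toolz in clamp',[(M[:,2]@X).round(3),(M[:,2]@Y).round(3)],'tooly yaw',np.degrees(np.arctan2(M[1,1],M[0,1])).round(1)%180,'open',s['opening'].round(3))
                                                                                                                                                                                                                                                                              ^^^^^^^^^^^^^^^^^^
AttributeError: 'float' object has no attribute 'round'
```

```bash
sed -i "s/s\['opening'\].round(3)/round(float(s['opening']),3),'grip',s['finger_force']/" st.py
python3 - <<'E'
from st import *
st()
d=snap('wrist');cv2.imwrite('pics/w3.png',cv2.resize(d['image'],(768,576)))
E
```

```text
t 2.6 pos [ 0.4306 -0.1523  0.1106] s,t 0.0265 -0.4559 F s,t,z 0.0 -0.3 -0.5 toolz in clamp [np.float64(0.176), np.float64(0.005)] tooly yaw 66.8 open 0.006 grip 0.0
```

View pics/w3.png

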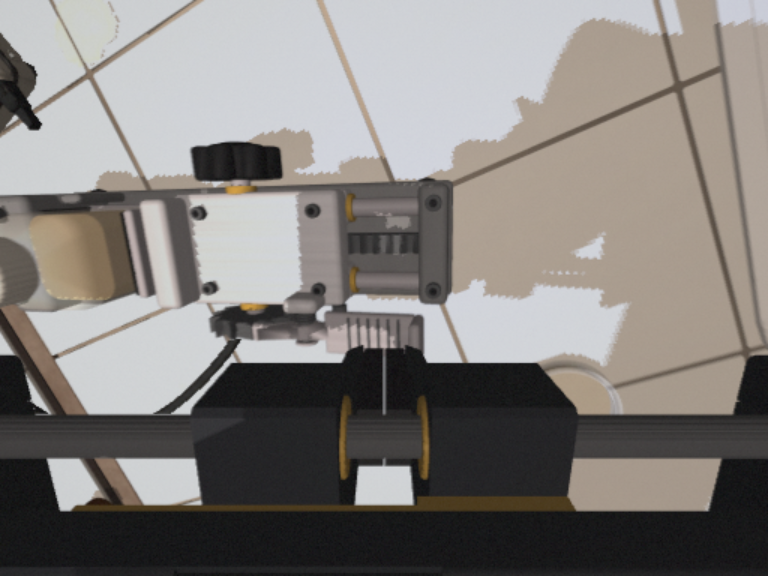

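The shut fingertips (345-425,348) stand above the lip end of the lever (327-422, 312-352). They need about 17 mm more along the clamp, towards the wheel, and then down.

drive_tool:
  targets:
    - {"tx": 0.055,"ty": 0.131,"tz": -0.1,"wx": 0,"wy": 0,"wz": 0,"claw": -1}
    - {"tx": 0.055,"ty": 0.131,"tz": -0.2,"wx": 0,"wy": 0,"wz": 0,"claw": -1}
    - {"tx": 0.055,"ty": 0.131,"tz": -0.3,"wx": 0,"wy": 0,"wz": 0,"claw": -1}
    - {"tx": 0.055,"ty": 0.131,"tz": -0.3,"wx": 0,"wy": 0,"wz": 0,"claw": -1}
    - {"tx": 0,"ty": 0,"tz": -0.1,"wx": 0,"wy": 0,"wz": 0,"claw": -1}
    - {"tx": 0,"ty": 0,"tz": -0.1,"wx": 0,"wy": 0,"wz": 0,"claw": -1}
    - {"tx": 0,"ty": 0,"tz": -0.05,"wx": 0,"wy": 0,"wz": 0,"claw": -1}
    - {"tx": 0,"ty": 0,"tz": 0,"wx": 0,"wy": 0,"wz": 0,"claw": -1}

```text
clock: 3.45
tool_pos: [0.4381, -0.1375, 0.0771]
eef_rot: [0.976, -0.201, 0.016, -0.086]
contact_force: [-0.1, 0.5, -0.2]
opening: 0.005
finger_force: 0.0
```

```bash
python3 st.py
```

```text
t 3.45 pos [ 0.4381 -0.1375  0.0771] s,t 0.043 -0.4571 F s,t,z 0.4 0.3 -0.2 toolz in clamp [np.float64(0.174), np.float64(0.003)] tooly yaw 66.7 open 0.005 grip 0.0
```

drive_tool:
  targets:
    - {"tx": 0,"ty": 0,"tz": -0.04,"wx": 0,"wy": 0,"wz": 0,"claw": -1}
    - {"tx": 0,"ty": 0,"tz": -0.04,"wx": 0,"wy": 0,"wz": 0,"claw": -1}
    - {"tx": 0,"ty": 0,"tz": -0.04,"wx": 0,"wy": 0,"wz": 0,"claw": -1}
    - {"tx": 0,"ty": 0,"tz": -0.04,"wx": 0,"wy": 0,"wz": 0,"claw": -1}
    - {"tx": 0,"ty": 0,"tz": -0.04,"wx": 0,"wy": 0,"wz": 0,"claw": -1}
    - {"tx": 0,"ty": 0,"tz": -0.03,"wx": 0,"wy": 0,"wz": 0,"claw": -1}
    - {"tx": 0,"ty": 0,"tz": 0,"wx": 0,"wy": 0,"wz": 0,"claw": -1}
    - {"tx": 0,"ty": 0,"tz": 0,"wx": 0,"wy": 0,"wz": 0,"claw": -1}

```text
clock: 4.25
tool_pos: [0.4381, -0.1375, 0.0709]
eef_rot: [0.976, -0.201, 0.016, -0.086]
contact_force: [-1.3, -1.4, 6.5]
opening: 0.005
finger_force: 3.9
```

```bash
python3 st.py
```

```text
t 4.25 pos [ 0.4381 -0.1375  0.0709] s,t 0.043 -0.4572 F s,t,z -1.8 0.7 6.5 toolz in clamp [np.float64(0.174), np.float64(0.002)] tooly yaw 66.7 open 0.005 grip 3.910861552285496
```

drive_tool:
  targets:
    - {"tx": 0,"ty": 0,"tz": -0.03,"wx": 0,"wy": 0,"wz": 0,"claw": -1}
    - {"tx": 0,"ty": 0,"tz": -0.03,"wx": 0,"wy": 0,"wz": 0,"claw": -1}
    - {"tx": 0,"ty": 0,"tz": -0.03,"wx": 0,"wy": 0,"wz": 0,"claw": -1}
    - {"tx": 0,"ty": 0,"tz": -0.03,"wx": 0,"wy": 0,"wz": 0,"claw": -1}
    - {"tx": 0,"ty": 0,"tz": 0,"wx": 0,"wy": 0,"wz": 0,"claw": -1}
    - {"tx": 0,"ty": 0,"tz": 0,"wx": 0,"wy": 0,"wz": 0,"claw": -1}
    - {"tx": 0,"ty": 0,"tz": 0,"wx": 0,"wy": 0,"wz": 0,"claw": -1}
    - {"tx": 0,"ty": 0,"tz": 0,"wx": 0,"wy": 0,"wz": 0,"claw": -1}

```text
clock: 5.05
tool_pos: [0.438, -0.1377, 0.0673]
eef_rot: [0.976, -0.201, 0.016, -0.086]
contact_force: [-2.1, -1.0, 9.2]
opening: 0.005
finger_force: 4.6
```

```bash
python3 st.py
```

```text
t 5.05 pos [ 0.438  -0.1377  0.0673] s,t 0.0428 -0.4571 F s,t,z -1.7 1.5 9.2 toolz in clamp [np.float64(0.174), np.float64(0.002)] tooly yaw 66.7 open 0.005 grip 4.559611495351419
```

drive_tool:
  targets:
    - {"tx": 0,"ty": 0,"tz": -0.02,"wx": 0,"wy": 0,"wz": 0,"claw": -1}
    - {"tx": 0,"ty": 0,"tz": -0.02,"wx": 0,"wy": 0,"wz": 0,"claw": -1}
    - {"tx": 0,"ty": 0,"tz": -0.02,"wx": 0,"wy": 0,"wz": 0,"claw": -1}
    - {"tx": 0,"ty": 0,"tz": -0.02,"wx": 0,"wy": 0,"wz": 0,"claw": -1}
    - {"tx": 0,"ty": 0,"tz": 0,"wx": 0,"wy": 0,"wz": 0,"claw": -1}
    - {"tx": 0,"ty": 0,"tz": 0,"wx": 0,"wy": 0,"wz": 0,"claw": -1}
    - {"tx": 0,"ty": 0,"tz": 0,"wx": 0,"wy": 0,"wz": 0,"claw": -1}
    - {"tx": 0,"ty": 0,"tz": 0,"wx": 0,"wy": 0,"wz": 0,"claw": -1}

```text
clock: 5.85
tool_pos: [0.4379, -0.1383, 0.0648]
eef_rot: [0.976, -0.201, 0.016, -0.085]
contact_force: [-1.4, -2.8, 7.4]
opening: 0.004
finger_force: 3.8
```

```bash
python3 st.py
```

```text
t 5.85 pos [ 0.4379 -0.1383  0.0648] s,t 0.0422 -0.4573 F s,t,z -3.1 0.2 7.4 toolz in clamp [np.float64(0.173), np.float64(0.002)] tooly yaw 66.7 open 0.004 grip 3.8272425765171647
```

```bash
cat >> st.py <<'E'
def jaw(d):
    W=cloud(d);s=W@X;t=W@Y;z=W[...,2]
    m=(z>.044)&(z<.062)&(t>-.50)&(t<-.475)&(s>0)&(s<.12)
    e=[]
    for t0 in np.arange(-.50,-.475,.002):
        k=m&(t>=t0)&(t<t0+.002)
        if k.sum()>8:e.append(np.min(s[k]))
    k=(t<-.53)&(t>-.56)&(z>.03)&(s>0)&(s<.15)
    print('plate rear s',np.median(e).round(4),'knob s',np.percentile(s[k],[2,50,98]).round(4) if k.any() else None)
E
cat > jw.py <<'E'
from st import *
st();jaw(snap('wrist'))
E
python3 -c "
from st import *
jaw(dict(np.load('pics/wrist.npz')))"; python3 jw.py
```

```text
plate rear s 0.0617 knob s [0.0959 0.1099 0.1317]
t 5.85 pos [ 0.4379 -0.1383  0.0648] s,t 0.0422 -0.4573 F s,t,z -3.1 0.2 7.4 toolz in clamp [np.float64(0.173), np.float64(0.002)] tooly yaw 66.7 open 0.004 grip 3.8272425765171647
plate rear s 0.0579 knob s [0.0922 0.1034 0.1239]
```

The carriage edge has gone back about 4–6 mm, so the pawl is clear and the jaw has kicked. I'll draw it back while holding the lever down, and check as I go.

drive_tool:
  targets:
    - {"tx": -0.016,"ty": -0.038,"tz": -0.006,"wx": 0,"wy": 0,"wz": 0,"claw": -1}
    - {"tx": -0.016,"ty": -0.038,"tz": -0.006,"wx": 0,"wy": 0,"wz": 0,"claw": -1}
    - {"tx": -0.016,"ty": -0.038,"tz": -0.006,"wx": 0,"wy": 0,"wz": 0,"claw": -1}
    - {"tx": -0.016,"ty": -0.038,"tz": -0.006,"wx": 0,"wy": 0,"wz": 0,"claw": -1}
    - {"tx": -0.016,"ty": -0.038,"tz": 0,"wx": 0,"wy": 0,"wz": 0,"claw": -1}
    - {"tx": -0.016,"ty": -0.038,"tz": 0,"wx": 0,"wy": 0,"wz": 0,"claw": -1}
    - {"tx": 0,"ty": 0,"tz": 0,"wx": 0,"wy": 0,"wz": 0,"claw": -1}
    - {"tx": 0,"ty": 0,"tz": 0,"wx": 0,"wy": 0,"wz": 0,"claw": -1}

```text
clock: 6.7
tool_pos: [0.4361, -0.1428, 0.0643]
eef_rot: [0.976, -0.2, 0.016, -0.087]
contact_force: [0.7, 2.0, 7.5]
opening: 0.006
finger_force: 3.5
```

```bash
python3 jw.py
```

```text
t 6.7 pos [ 0.4361 -0.1428  0.0643] s,t 0.0374 -0.4574 F s,t,z 2.1 0.1 7.5 toolz in clamp [np.float64(0.176), np.float64(0.002)] tooly yaw 66.8 open 0.006 grip 3.5192066431045532
plate rear s 0.0534 knob s [0.087  0.1004 0.1251]
```

drive_tool:
  targets:
    - {"tx": -0.026,"ty": -0.0615,"tz": -0.006,"wx": 0,"wy": 0,"wz": 0,"claw": -1}
    - {"tx": -0.026,"ty": -0.0615,"tz": -0.006,"wx": 0,"wy": 0,"wz": 0,"claw": -1}
    - {"tx": -0.026,"ty": -0.0615,"tz": 0,"wx": 0,"wy": 0,"wz": 0,"claw": -1}
    - {"tx": -0.026,"ty": -0.0615,"tz": 0,"wx": 0,"wy": 0,"wz": 0,"claw": -1}
    - {"tx": -0.026,"ty": -0.0615,"tz": 0,"wx": 0,"wy": 0,"wz": 0,"claw": -1}
    - {"tx": -0.026,"ty": -0.0615,"tz": 0,"wx": 0,"wy": 0,"wz": 0,"claw": -1}
    - {"tx": -0.026,"ty": -0.0615,"tz": 0,"wx": 0,"wy": 0,"wz": 0,"claw": -1}
    - {"tx": 0,"ty": 0,"tz": 0,"wx": 0,"wy": 0,"wz": 0,"claw": -1}

```text
clock: 7.55
tool_pos: [0.4307, -0.1563, 0.0638]
eef_rot: [0.976, -0.2, 0.016, -0.087]
contact_force: [0.9, 1.7, 6.0]
opening: 0.004
finger_force: 2.8
```

```bash
python3 jw.py
```

```text
t 7.55 pos [ 0.4307 -0.1563  0.0638] s,t 0.0228 -0.4576 F s,t,z 1.9 -0.1 6.0 toolz in clamp [np.float64(0.176), np.float64(0.001)] tooly yaw 66.8 open 0.004 grip 2.7664953796193004
plate rear s 0.0458 knob s [0.0796 0.0905 0.1107]
```

The finger has slid back to about the lip, where the lever face lies lower. I'll press 1 mm further before drawing on.

drive_tool:
  targets:
    - {"tx": 0,"ty": 0,"tz": -0.012,"wx": 0,"wy": 0,"wz": 0,"claw": -1}
    - {"tx": 0,"ty": 0,"tz": -0.012,"wx": 0,"wy": 0,"wz": 0,"claw": -1}
    - {"tx": 0,"ty": 0,"tz": -0.012,"wx": 0,"wy": 0,"wz": 0,"claw": -1}
    - {"tx": 0,"ty": 0,"tz": 0,"wx": 0,"wy": 0,"wz": 0,"claw": -1}
    - {"tx": -0.013,"ty": -0.031,"tz": 0,"wx": 0,"wy": 0,"wz": 0,"claw": -1}
    - {"tx": -0.013,"ty": -0.031,"tz": 0,"wx": 0,"wy": 0,"wz": 0,"claw": -1}
    - {"tx": -0.013,"ty": -0.031,"tz": 0,"wx": 0,"wy": 0,"wz": 0,"claw": -1}
    - {"tx": 0,"ty": 0,"tz": 0,"wx": 0,"wy": 0,"wz": 0,"claw": -1}

```text
clock: 8.4
tool_pos: [0.4297, -0.1587, 0.0628]
eef_rot: [0.976, -0.2, 0.016, -0.087]
contact_force: [1.2, 2.7, 6.1]
opening: 0.006
finger_force: 2.9
```

```bash
python3 jw.py
```

```text
t 8.4 pos [ 0.4297 -0.1587  0.0628] s,t 0.0202 -0.4576 F s,t,z 2.9 -0.0 6.1 toolz in clamp [np.float64(0.176), np.float64(0.002)] tooly yaw 66.8 open 0.006 grip 2.8661429788917303
plate rear s 0.045 knob s [0.0786 0.0897 0.1174]
```

drive_tool:
  targets:
    - {"tx": 0,"ty": 0,"tz": -0.015,"wx": 0,"wy": 0,"wz": 0,"claw": -1}
    - {"tx": 0,"ty": 0,"tz": -0.015,"wx": 0,"wy": 0,"wz": 0,"claw": -1}
    - {"tx": 0,"ty": 0,"tz": -0.01,"wx": 0,"wy": 0,"wz": 0,"claw": -1}
    - {"tx": 0,"ty": 0,"tz": 0,"wx": 0,"wy": 0,"wz": 0,"claw": -1}
    - {"tx": -0.013,"ty": -0.031,"tz": 0,"wx": 0,"wy": 0,"wz": 0,"claw": -1}
    - {"tx": -0.013,"ty": -0.031,"tz": 0,"wx": 0,"wy": 0,"wz": 0,"claw": -1}
    - {"tx": -0.013,"ty": -0.031,"tz": 0,"wx": 0,"wy": 0,"wz": 0,"claw": -1}
    - {"tx": 0,"ty": 0,"tz": 0,"wx": 0,"wy": 0,"wz": 0,"claw": -1}

```text
clock: 9.25
tool_pos: [0.4287, -0.1613, 0.0621]
eef_rot: [0.976, -0.2, 0.017, -0.087]
contact_force: [0.4, 3.1, 11.5]
opening: 0.005
finger_force: 5.6
```

```bash
python3 jw.py
```

```text
t 9.25 pos [ 0.4287 -0.1613  0.0621] s,t 0.0175 -0.4577 F s,t,z 3.0 0.9 11.5 toolz in clamp [np.float64(0.177), np.float64(0.001)] tooly yaw 66.9 open 0.005 grip 5.627648290246725
plate rear s 0.0422 knob s [0.0758 0.0884 0.1133]
```

The lever is now bottomed at 11.5 N and the jaw follows the finger, so I'll keep drawing.

drive_tool:
  targets:
    - {"tx": -0.023,"ty": -0.055,"tz": 0,"wx": 0,"wy": 0,"wz": 0,"claw": -1}
    - {"tx": -0.023,"ty": -0.055,"tz": 0,"wx": 0,"wy": 0,"wz": 0,"claw": -1}
    - {"tx": -0.023,"ty": -0.055,"tz": 0,"wx": 0,"wy": 0,"wz": 0,"claw": -1}
    - {"tx": -0.023,"ty": -0.055,"tz": 0,"wx": 0,"wy": 0,"wz": 0,"claw": -1}
    - {"tx": -0.023,"ty": -0.055,"tz": 0,"wx": 0,"wy": 0,"wz": 0,"claw": -1}
    - {"tx": -0.023,"ty": -0.055,"tz": 0,"wx": 0,"wy": 0,"wz": 0,"claw": -1}
    - {"tx": -0.023,"ty": -0.055,"tz": 0,"wx": 0,"wy": 0,"wz": 0,"claw": -1}
    - {"tx": 0,"ty": 0,"tz": 0,"wx": 0,"wy": 0,"wz": 0,"claw": -1}

```text
clock: 10.1
tool_pos: [0.424, -0.1731, 0.0621]
eef_rot: [0.976, -0.2, 0.017, -0.087]
contact_force: [0.9, 3.0, 11.8]
opening: 0.007
finger_force: 5.6
```

```bash
python3 jw.py
```

```text
t 10.1 pos [ 0.424  -0.1731  0.0621] s,t 0.0048 -0.4579 F s,t,z 3.1 0.3 11.8 toolz in clamp [np.float64(0.176), np.float64(0.001)] tooly yaw 66.9 open 0.007 grip 5.626124711707234
plate rear s 0.0294 knob s [0.0635 0.0771 0.0993]
```

drive_tool:
  targets:
    - {"tx": -0.013,"ty": -0.031,"tz": 0,"wx": 0,"wy": 0,"wz": 0,"claw": -1}
    - {"tx": -0.013,"ty": -0.031,"tz": 0,"wx": 0,"wy": 0,"wz": 0,"claw": -1}
    - {"tx": -0.013,"ty": -0.031,"tz": 0,"wx": 0,"wy": 0,"wz": 0,"claw": -1}
    - {"tx": -0.013,"ty": -0.031,"tz": 0,"wx": 0,"wy": 0,"wz": 0,"claw": -1}
    - {"tx": -0.013,"ty": -0.031,"tz": 0,"wx": 0,"wy": 0,"wz": 0,"claw": -1}
    - {"tx": -0.013,"ty": -0.031,"tz": 0,"wx": 0,"wy": 0,"wz": 0,"claw": -1}
    - {"tx": -0.013,"ty": -0.031,"tz": 0,"wx": 0,"wy": 0,"wz": 0,"claw": -1}
    - {"tx": 0,"ty": 0,"tz": 0,"wx": 0,"wy": 0,"wz": 0,"claw": -1}

```text
clock: 10.95
tool_pos: [0.4215, -0.1795, 0.0621]
eef_rot: [0.976, -0.2, 0.017, -0.087]
contact_force: [0.9, 3.0, 12.1]
opening: 0.006
finger_force: 5.5
```

```bash
python3 jw.py
```

```text
t 10.95 pos [ 0.4215 -0.1795  0.0621] s,t -0.0022 -0.4581 F s,t,z 3.1 0.3 12.1 toolz in clamp [np.float64(0.176), np.float64(0.0)] tooly yaw 66.9 open 0.006 grip 5.494970572181046
plate rear s 0.0226 knob s [0.0562 0.0676 0.0948]
```

Jaw at about 39 mm. I'll draw in 0.6 mm rows to the stop.

drive_tool:
  targets:
    - {"tx": -0.008,"ty": -0.019,"tz": 0,"wx": 0,"wy": 0,"wz": 0,"claw": -1}
    - {"tx": -0.008,"ty": -0.019,"tz": 0,"wx": 0,"wy": 0,"wz": 0,"claw": -1}
    - {"tx": -0.008,"ty": -0.019,"tz": 0,"wx": 0,"wy": 0,"wz": 0,"claw": -1}
    - {"tx": -0.008,"ty": -0.019,"tz": 0,"wx": 0,"wy": 0,"wz": 0,"claw": -1}
    - {"tx": 0,"ty": 0,"tz": 0,"wx": 0,"wy": 0,"wz": 0,"claw": -1}
    - {"tx": 0,"ty": 0,"tz": 0,"wx": 0,"wy": 0,"wz": 0,"claw": -1}
    - {"tx": 0,"ty": 0,"tz": 0,"wx": 0,"wy": 0,"wz": 0,"claw": -1}
    - {"tx": 0,"ty": 0,"tz": 0,"wx": 0,"wy": 0,"wz": 0,"claw": -1}

```text
clock: 11.8
tool_pos: [0.4206, -0.1813, 0.0619]
eef_rot: [0.976, -0.199, 0.017, -0.087]
contact_force: [2.5, 4.4, 9.1]
opening: 0.004
finger_force: 4.2
```

```bash
python3 jw.py
```

```text
t 11.8 pos [ 0.4206 -0.1813  0.0619] s,t -0.0042 -0.458 F s,t,z 5.1 -0.6 9.1 toolz in clamp [np.float64(0.177), np.float64(0.001)] tooly yaw 66.9 open 0.004 grip 4.183014566078782
plate rear s 0.0222 knob s [0.0556 0.0671 0.0939]
```

drive_tool:
  targets:
    - {"tx": -0.008,"ty": -0.019,"tz": -0.005,"wx": 0,"wy": 0,"wz": 0,"claw": -1}
    - {"tx": -0.008,"ty": -0.019,"tz": -0.005,"wx": 0,"wy": 0,"wz": 0,"claw": -1}
    - {"tx": -0.008,"ty": -0.019,"tz": -0.005,"wx": 0,"wy": 0,"wz": 0,"claw": -1}
    - {"tx": -0.008,"ty": -0.019,"tz": 0,"wx": 0,"wy": 0,"wz": 0,"claw": -1}
    - {"tx": 0,"ty": 0,"tz": 0,"wx": 0,"wy": 0,"wz": 0,"claw": -1}
    - {"tx": 0,"ty": 0,"tz": 0,"wx": 0,"wy": 0,"wz": 0,"claw": -1}
    - {"tx": 0,"ty": 0,"tz": 0,"wx": 0,"wy": 0,"wz": 0,"claw": -1}
    - {"tx": 0,"ty": 0,"tz": 0,"wx": 0,"wy": 0,"wz": 0,"claw": -1}

```text
clock: 12.65
tool_pos: [0.42, -0.1826, 0.0616]
eef_rot: [0.976, -0.199, 0.017, -0.088]
contact_force: [2.4, 6.2, 10.4]
opening: 0.005
finger_force: 6.1
```

```bash
python3 jw.py
```

```text
t 12.65 pos [ 0.42   -0.1826  0.0616] s,t -0.0056 -0.458 F s,t,z 6.7 0.2 10.4 toolz in clamp [np.float64(0.178), np.float64(0.001)] tooly yaw 67.0 open 0.005 grip 6.057496861321852
plate rear s 0.0221 knob s [0.0556 0.0673 0.0941]
```

drive_tool:
  targets:
    - {"tx": -0.008,"ty": -0.019,"tz": -0.006,"wx": 0,"wy": 0,"wz": 0,"claw": -1}
    - {"tx": -0.008,"ty": -0.019,"tz": -0.004,"wx": 0,"wy": 0,"wz": 0,"claw": -1}
    - {"tx": -0.008,"ty": -0.019,"tz": 0,"wx": 0,"wy": 0,"wz": 0,"claw": -1}
    - {"tx": 0,"ty": 0,"tz": 0,"wx": 0,"wy": 0,"wz": 0,"claw": -1}
    - {"tx": 0,"ty": 0,"tz": 0,"wx": 0,"wy": 0,"wz": 0,"claw": -1}
    - {"tx": 0,"ty": 0,"tz": 0,"wx": 0,"wy": 0,"wz": 0,"claw": -1}
    - {"tx": 0,"ty": 0,"tz": 0,"wx": 0,"wy": 0,"wz": 0,"claw": -1}
    - {"tx": 0,"ty": 0,"tz": 0,"wx": 0,"wy": 0,"wz": 0,"claw": -1}

```text
clock: 13.5
tool_pos: [0.42, -0.1828, 0.0616]
eef_rot: [0.976, -0.198, 0.017, -0.089]
contact_force: [4.3, 10.3, 11.4]
opening: 0.006
finger_force: 7.9
```

```bash
python3 jw.py
```

```text
t 13.5 pos [ 0.42   -0.1828  0.0616] s,t -0.0058 -0.458 F s,t,z 11.2 0.0 11.4 toolz in clamp [np.float64(0.18), np.float64(0.001)] tooly yaw 67.1 open 0.006 grip 7.9065458150580525
plate rear s 0.0221 knob s [0.0556 0.0671 0.094 ]
```

The jaw is hard on its rear stop (39.6 mm measured; 11 N on the lip and no motion). Ease off, lift and go over to the bottle.

drive_tool:
  targets:
    - {"tx": 0.012,"ty": 0.03,"tz": 0.04,"wx": 0,"wy": 0,"wz": 0,"claw": -1}
    - {"tx": 0.012,"ty": 0.03,"tz": 0.08,"wx": 0,"wy": 0,"wz": 0,"claw": -1}
    - {"tx": 0,"ty": 0,"tz": 0.15,"wx": 0,"wy": 0,"wz": 0,"claw": -1}
    - {"tx": 0,"ty": 0,"tz": 0.3,"wx": 0,"wy": 0,"wz": 0,"claw": -1}
    - {"tx": 0,"ty": 0,"tz": 0.6,"wx": 0,"wy": 0,"wz": 0,"claw": -1}
    - {"tx": 0,"ty": 0,"tz": 0.8,"wx": 0,"wy": 0,"wz": 0,"claw": -0.5}
    - {"tx": 0,"ty": 0,"tz": 0.8,"wx": 0,"wy": 0,"wz": 0,"claw": 0}
    - {"tx": 0,"ty": 0,"tz": 0.8,"wx": 0,"wy": 0,"wz": 0,"claw": 0.4}

```text
clock: 14.35
tool_pos: [0.4175, -0.1854, 0.1683]
eef_rot: [0.976, -0.201, 0.015, -0.086]
contact_force: [0.4, -0.0, -0.5]
opening: 0.252
finger_force: 0.0
```

drive_tool:
  targets:
    - {"tx": 0.4,"ty": 0.65,"tz": 0,"wx": -0.0193,"wy": 0.0081,"wz": 0,"claw": 0.4}
    - {"tx": 0.4,"ty": 0.65,"tz": 0,"wx": -0.0193,"wy": 0.0081,"wz": 0,"claw": 0.4}
    - {"tx": 0.4,"ty": 0.65,"tz": 0,"wx": -0.0193,"wy": 0.0081,"wz": 0,"claw": 0.4}
    - {"tx": 0.4,"ty": 0.65,"tz": 0,"wx": -0.0193,"wy": 0.0081,"wz": 0,"claw": 0.4}
    - {"tx": 0.4,"ty": 0.65,"tz": 0,"wx": -0.0193,"wy": 0.0081,"wz": 0,"claw": 0.4}
    - {"tx": 0.4,"ty": 0.65,"tz": 0,"wx": -0.0193,"wy": 0.0081,"wz": 0,"claw": 0.4}
    - {"tx": 0.4,"ty": 0.65,"tz": 0,"wx": -0.0193,"wy": 0.0081,"wz": 0,"claw": 0.4}
    - {"tx": 0.2,"ty": 0.4,"tz": 0,"wx": -0.0193,"wy": 0.0081,"wz": 0,"claw": 0.4}

```text
clock: 15.15
tool_pos: [0.5089, -0.0349, 0.1674]
eef_rot: [0.98, -0.201, -0.001, -0.0]
contact_force: [0.4, 0.2, -0.8]
opening: 0.699
finger_force: 0.0
```

```bash
python3 - <<'E'
from st import *
st()
d=snap('top');W=cloud(d);cv2.imwrite('pics/top2.png',d['image'])
b=np.zeros(W.shape[:2],bool);b[135:175,190:235]=1
d=snap('wrist');cv2.imwrite('pics/w4.png',cv2.resize(d['image'],(768,576)));jaw(d)
E
```

```text
t 15.15 pos [ 0.5089 -0.0349  0.1674] s,t 0.165 -0.4827 F s,t,z 0.3 -0.3 -0.8 toolz in clamp [np.float64(-0.0), np.float64(0.002)] tooly yaw 66.8 open 0.699 grip 0.0
plate rear s 0.0239 knob s [0.0581 0.0838 0.0977]
```

View pics/w4.png

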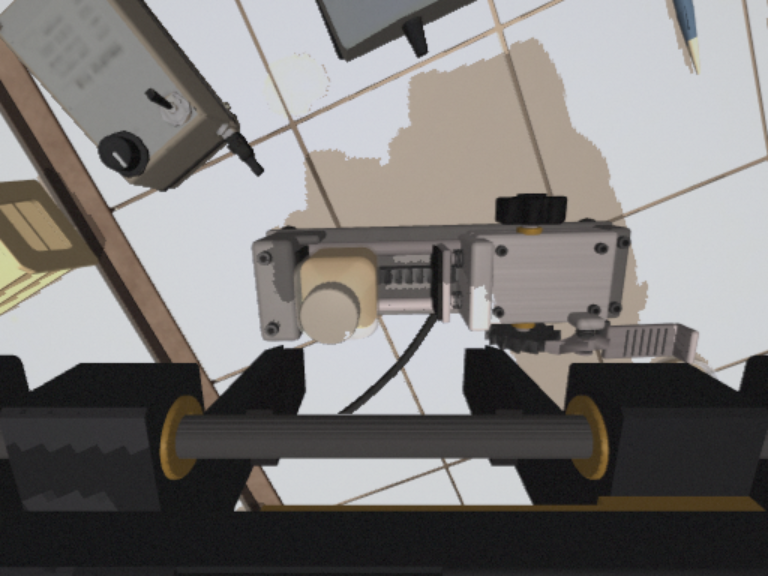

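The wrist view shows the jaw well back from the bottle. The cap is at (329,312), the lever is up at (655,340) and the plate screws are at (500,252), (601,248), (499,312) and (596,311). I'll measure the cap and check how far back the jaw is by the screws.

```bash
python3 - <<'E'
from st import *
d=dict(np.load('pics/wrist.npz'));W=cloud(d)
for u,v in [(500,252),(601,248),(499,312),(596,311)]:
    p=np.nanmedian(W[int(v/1.5)-1:int(v/1.5)+2,int(u/1.5)-1:int(u/1.5)+2].reshape(-1,3),0);print((p@X).round(4),(p@Y).round(4),p[2].round(4))
b=np.zeros(W.shape[:2],bool);b[180:232,190:250]=1
C=W[b&(W[...,2]>.11)&(W[...,2]<.125)];print('cap',cv2.minEnclosingCircle(C[:,:2].astype(np.float32)),C.mean(0).round(4),len(C))
for u,v in [(265,257),(272,328),(346,270)]:
    p=W[int(v/1.5),int(u/1.5)];print(p.round(4),p@X,p@Y)
E
```

```text
0.0987 -0.5121 0.0532
0.0368 -0.5146 0.053
0.0967 -0.4732 0.0528
0.0342 -0.4741 0.0529
cap ((0.5285845398902893, -0.008614175952970982), 0.01490222942084074) [ 0.5295 -0.0094  0.1166] 1232
[0.5652 0.0217 0.0712] 0.23906904294142017 -0.5126227996317805
[0.5251 0.0377 0.0705] 0.23821815211948474 -0.46945237319049604
[nan nan nan] nan nan
```

The screws put the jaw at about 37.5 mm, so easing off dragged it forward about 2 mm. I'll press again, draw it to the stop, and this time lift straight up.

drive_tool:
  targets:
    - {"tx": -0.36,"ty": -0.586,"tz": 0,"wx": 0.0193,"wy": -0.0081,"wz": 0,"claw": -1}
    - {"tx": -0.36,"ty": -0.586,"tz": 0,"wx": 0.0193,"wy": -0.0081,"wz": 0,"claw": -1}
    - {"tx": -0.36,"ty": -0.586,"tz": 0,"wx": 0.0193,"wy": -0.0081,"wz": 0,"claw": -1}
    - {"tx": -0.36,"ty": -0.586,"tz": 0,"wx": 0.0193,"wy": -0.0081,"wz": 0,"claw": -1}
    - {"tx": -0.36,"ty": -0.586,"tz": -0.2,"wx": 0.0193,"wy": -0.0081,"wz": 0,"claw": -1}
    - {"tx": -0.36,"ty": -0.586,"tz": -0.3,"wx": 0.0193,"wy": -0.0081,"wz": 0,"claw": -1}
    - {"tx": -0.36,"ty": -0.586,"tz": -0.3,"wx": 0.0193,"wy": -0.0081,"wz": 0,"claw": -1}
    - {"tx": -0.36,"ty": -0.586,"tz": -0.3,"wx": 0.0193,"wy": -0.0081,"wz": 0,"claw": -1}

```text
clock: 16.05
tool_pos: [0.4197, -0.1794, 0.1342]
eef_rot: [0.975, -0.202, 0.016, -0.086]
contact_force: [-1.3, 0.1, 0.2]
opening: 0.008
finger_force: 0.0
```

drive_tool:
  targets:
    - {"tx": 0,"ty": 0,"tz": -0.3,"wx": 0,"wy": 0,"wz": 0,"claw": -1}
    - {"tx": 0,"ty": 0,"tz": -0.3,"wx": 0,"wy": 0,"wz": 0,"claw": -1}
    - {"tx": 0,"ty": 0,"tz": -0.3,"wx": 0,"wy": 0,"wz": 0,"claw": -1}
    - {"tx": 0,"ty": 0,"tz": -0.3,"wx": 0,"wy": 0,"wz": 0,"claw": -1}
    - {"tx": 0,"ty": 0,"tz": -0.2,"wx": 0,"wy": 0,"wz": 0,"claw": -1}
    - {"tx": 0,"ty": 0,"tz": 0,"wx": 0,"wy": 0,"wz": 0,"claw": -1}
    - {"tx": 0,"ty": 0,"tz": 0,"wx": 0,"wy": 0,"wz": 0,"claw": -1}
    - {"tx": 0,"ty": 0,"tz": 0,"wx": 0,"wy": 0,"wz": 0,"claw": -1}

```text
clock: 16.85
tool_pos: [0.4218, -0.1772, 0.0926]
eef_rot: [0.976, -0.201, 0.016, -0.086]
contact_force: [-0.2, -0.1, -0.2]
opening: 0.007
finger_force: 0.0
```

```bash
python3 jw.py
```

```text
t 16.85 pos [ 0.4218 -0.1772  0.0926] s,t 0.0001 -0.4575 F s,t,z -0.2 0.1 -0.2 toolz in clamp [np.float64(0.174), np.float64(0.002)] tooly yaw 66.8 open 0.007 grip 0.0
plate rear s 0.0222 knob s [0.0557 0.069  0.0944]
```

```bash
python3 - <<'E'
from st import *
d=dict(np.load('pics/wrist.npz'));K=d['K'];s=r.get_state()
def TT(p,q):
    T=np.eye(4);T[:3,:3]=R.from_quat(q).as_matrix();T[:3,3]=p;return T
C=np.linalg.inv(TT(s['tool_pos'],s['eef_rot']))@d['cam_to_world']
now=cv2.resize(d['image'],(768,576));w3=cv2.imread('pics/w3.png')
def ray(T,u,v,z=.0535):
    p=T[:3,:3]@np.array([(u/1.5-K[0,2])/K[0,0],-(v/1.5-K[1,2])/K[1,1],-1.]);q=T[:3,3]+p*(z-T[2,3])/p[2];return (q@X).round(4),(q@Y).round(4)
P={'w2':([.4198,-.2371,.2466],[.977,-.212,.001,-.001],[(152,239),(226,237),(158,290),(231,287)]),
'w4':([.5089,-.0349,.1674],[.98,-.201,-.001,0],[(500,252),(601,248),(499,312),(596,311)]),
'w3':([.4306,-.1523,.1106],[.976,-.2,.015,-.087],[(198,212),(312,210),(209,288),(318,289)])}
for n,(p,q,L) in P.items():
    T=TT(p,q)@C;print(n,[ray(T,*l) for l in L])
t=w3[195:230,295:330];m=cv2.matchTemplate(now,cv2.resize(t,None,fx=1.15,fy=1.15),cv2.TM_CCOEFF_NORMED)
g=cv2.cvtColor(now,cv2.COLOR_BGR2GRAY)
cv2.imwrite('pics/w5.png',now)
E
```

```text
w2 [(np.float64(0.1322), np.float64(-0.5136)), (np.float64(0.0723), np.float64(-0.5133)), (np.float64(0.1348), np.float64(-0.4713)), (np.float64(0.0736), np.float64(-0.472))]
w4 [(np.float64(0.0947), np.float64(-0.512)), (np.float64(0.0327), np.float64(-0.5139)), (np.float64(0.0927), np.float64(-0.4732)), (np.float64(0.0305), np.float64(-0.4734))]
w3 [(np.float64(0.1338), np.float64(-0.5128)), (np.float64(0.073), np.float64(-0.5139)), (np.float64(0.133), np.float64(-0.473)), (np.float64(0.072), np.float64(-0.4747))]
```

View pics/w5.png

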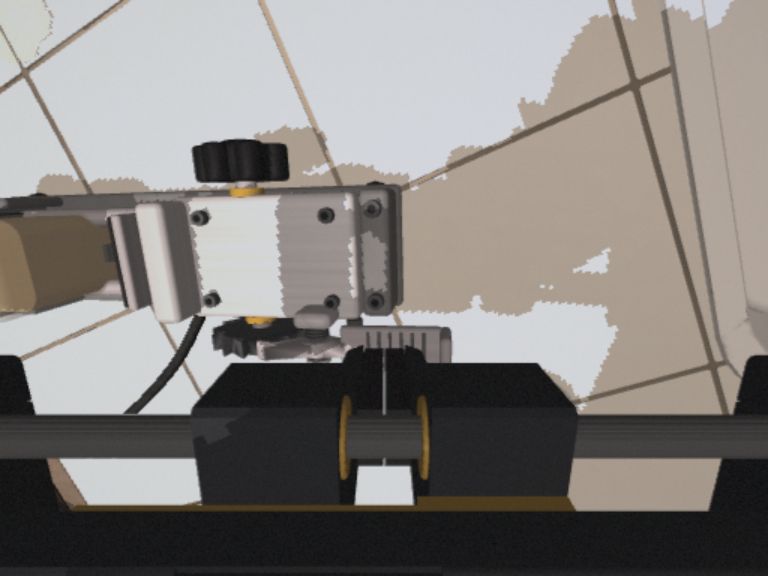

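```bash
python3 - <<'E'
from st import *
d=dict(np.load('pics/wrist.npz'));K=d['K'];T=d['cam_to_world'];W=cloud(d)
for u,v in [(199,217),(326,215),(211,300),(332,302)]:
    p=T[:3,:3]@np.array([(u/1.5-K[0,2])/K[0,0],-(v/1.5-K[1,2])/K[1,1],-1.]);q=T[:3,3]+p*(.0535-T[2,3])/p[2];print((q@X).round(4),(q@Y).round(4), (W[int(v/1.5),int(u/1.5)]@X).round(4))
l=[(W[int(v/1.5),int(u/1.5)]@X).round(4) for u,v in [(450,340),(345,340)]];print('lip end, lever front',l)
E
```

```text
0.0948 -0.5134 0.0948
0.0336 -0.5144 0.0336
0.0941 -0.4736 0.0946
0.0327 -0.4751 0.0329
lip end, lever front [np.float64(-0.0218), np.float64(0.0255)]
```

The screws moved 39.2 ± 0.6 mm between two still views of the same kind, the plate abuts the rear block, and the stop was rigid with the lever bottomed. The jaw is all the way back; the w4 reading was taken while moving. On to the bottle.

drive_tool:
  targets:
    - {"tx": 0,"ty": 0,"tz": 0.8,"wx": 0,"wy": 0,"wz": 0,"claw": -1}
    - {"tx": 0,"ty": 0,"tz": 0.9,"wx": 0,"wy": 0,"wz": 0,"claw": 0}
    - {"tx": 0.55,"ty": 0.86,"tz": 0.2,"wx": -0.0257,"wy": 0.0108,"wz": 0,"claw": 0.4}
    - {"tx": 0.55,"ty": 0.86,"tz": 0.2,"wx": -0.0257,"wy": 0.0108,"wz": 0,"claw": 0.4}
    - {"tx": 0.55,"ty": 0.86,"tz": 0.1,"wx": -0.0257,"wy": 0.0108,"wz": 0,"claw": 0.4}
    - {"tx": 0.55,"ty": 0.86,"tz": 0,"wx": -0.0257,"wy": 0.0108,"wz": 0,"claw": 0.4}
    - {"tx": 0.55,"ty": 0.86,"tz": 0,"wx": -0.0257,"wy": 0.0108,"wz": 0,"claw": 0.4}
    - {"tx": 0.55,"ty": 0.86,"tz": 0,"wx": -0.0257,"wy": 0.0108,"wz": 0,"claw": 0.4}

```text
clock: 17.7
tool_pos: [0.5212, -0.0212, 0.1588]
eef_rot: [0.979, -0.202, -0.001, 0.0]
contact_force: [0.7, 0.6, -0.8]
opening: 0.619
finger_force: 0.0
```

drive_tool:
  targets:
    - {"tx": 0.25,"ty": 0.4,"tz": 0,"wx": 0,"wy": 0,"wz": 0,"claw": 0.4}
    - {"tx": 0,"ty": 0,"tz": 0,"wx": 0,"wy": 0,"wz": 0,"claw": 0.4}
    - {"tx": 0,"ty": 0,"tz": 0,"wx": 0,"wy": 0,"wz": 0,"claw": 0.4}
    - {"tx": 0,"ty": 0,"tz": 0,"wx": 0,"wy": 0,"wz": 0,"claw": 0.4}
    - {"tx": 0,"ty": 0,"tz": 0,"wx": 0,"wy": 0,"wz": 0,"claw": 0.4}
    - {"tx": 0,"ty": 0,"tz": 0,"wx": 0,"wy": 0,"wz": 0,"claw": 0.4}
    - {"tx": 0,"ty": 0,"tz": 0,"wx": 0,"wy": 0,"wz": 0,"claw": 0.4}
    - {"tx": 0,"ty": 0,"tz": 0,"wx": 0,"wy": 0,"wz": 0,"claw": 0.4}

```text
clock: 18.5
tool_pos: [0.528, -0.0108, 0.1584]
eef_rot: [0.979, -0.202, -0.001, -0.0]
contact_force: [-0.2, 1.1, 0.8]
opening: 0.699
finger_force: 0.0
```

```bash
python3 - <<'E'
from st import *
st()
d=snap('wrist');W=cloud(d)
b=(W[...,2]>.11)&(W[...,2]<.12)&(abs(W[...,0]-.528)<.03)&(abs(W[...,1]+.01)<.03)
C=W[b];print('cap',cv2.minEnclosingCircle(C[:,:2].astype(np.float32)),len(C))
E
```

```text
t 18.5 pos [ 0.528  -0.0108  0.1584] s,t 0.1947 -0.4909 F s,t,z 0.9 0.6 0.8 toolz in clamp [np.float64(0.0), np.float64(0.003)] tooly yaw 66.7 open 0.699 grip 0.0
cap ((0.5286241173744202, -0.008700086735188961), 0.014831029810011387) 1300
```

drive_tool:
  targets:
    - {"tx": 0.015,"ty": 0.05,"tz": -0.3,"wx": 0,"wy": 0,"wz": 0,"claw": 0.4}
    - {"tx": 0,"ty": 0,"tz": -0.4,"wx": 0,"wy": 0,"wz": 0,"claw": 0.4}
    - {"tx": 0,"ty": 0,"tz": -0.4,"wx": 0,"wy": 0,"wz": 0,"claw": 0.4}
    - {"tx": 0,"ty": 0,"tz": -0.4,"wx": 0,"wy": 0,"wz": 0,"claw": 0.4}
    - {"tx": 0,"ty": 0,"tz": -0.3,"wx": 0,"wy": 0,"wz": 0,"claw": 0.4}
    - {"tx": 0,"ty": 0,"tz": -0.2,"wx": 0,"wy": 0,"wz": 0,"claw": 0.4}
    - {"tx": 0,"ty": 0,"tz": 0,"wx": 0,"wy": 0,"wz": 0,"claw": 0.4}
    - {"tx": 0,"ty": 0,"tz": 0,"wx": 0,"wy": 0,"wz": 0,"claw": 0.4}

```text
clock: 19.35
tool_pos: [0.5286, -0.0091, 0.0983]
eef_rot: [0.979, -0.202, -0.001, -0.0]
contact_force: [0.5, 0.3, -0.0]
opening: 0.702
finger_force: 0.0
```

drive_tool:
  targets:
    - {"tx": 0,"ty": 0,"tz": 0,"wx": 0,"wy": 0,"wz": 0,"claw": 0}
    - {"tx": 0,"ty": 0,"tz": 0,"wx": 0,"wy": 0,"wz": 0,"claw": -0.3}
    - {"tx": 0,"ty": 0,"tz": 0,"wx": 0,"wy": 0,"wz": 0,"claw": -0.5}
    - {"tx": 0,"ty": 0,"tz": 0,"wx": 0,"wy": 0,"wz": 0,"claw": -1}
    - {"tx": 0,"ty": 0,"tz": 0,"wx": 0,"wy": 0,"wz": 0,"claw": -1}
    - {"tx": 0,"ty": 0,"tz": 0,"wx": 0,"wy": 0,"wz": 0,"claw": -1}
    - {"tx": 0,"ty": 0,"tz": 0,"wx": 0,"wy": 0,"wz": 0,"claw": -1}
    - {"tx": 0,"ty": 0,"tz": 0,"wx": 0,"wy": 0,"wz": 0,"claw": -1}
  force: 20

```text
clock: 20.15
tool_pos: [0.5283, -0.0099, 0.0985]
eef_rot: [0.979, -0.202, -0.001, 0.0]
contact_force: [-1.6, -3.9, 4.6]
opening: 0.315
finger_force: 20.0
```

```bash
python3 st.py
```

```text
t 20.15 pos [ 0.5283 -0.0099  0.0985] s,t 0.1956 -0.4908 F s,t,z -4.2 0.0 4.6 toolz in clamp [np.float64(-0.001), np.float64(0.003)] tooly yaw 66.7 open 0.315 grip 20.014920495450497
```

Cap gripped (27.7 mm, 20 N). Ease away from the fixed jaw and lift.

drive_tool:
  targets:
    - {"tx": -0.02,"ty": -0.045,"tz": 0,"wx": 0,"wy": 0,"wz": 0,"claw": -1}
    - {"tx": 0,"ty": 0,"tz": 0.05,"wx": 0,"wy": 0,"wz": 0,"claw": -1}
    - {"tx": 0,"ty": 0,"tz": 0.2,"wx": 0,"wy": 0,"wz": 0,"claw": -1}
    - {"tx": 0,"ty": 0,"tz": 0.4,"wx": 0,"wy": 0,"wz": 0,"claw": -1}
    - {"tx": 0,"ty": 0,"tz": 0.6,"wx": 0,"wy": 0,"wz": 0,"claw": -1}
    - {"tx": 0,"ty": 0,"tz": 0.7,"wx": 0,"wy": 0,"wz": 0,"claw": -1}
    - {"tx": 0,"ty": 0,"tz": 0.7,"wx": 0,"wy": 0,"wz": 0,"claw": -1}
    - {"tx": 0,"ty": 0,"tz": 0.7,"wx": 0,"wy": 0,"wz": 0,"claw": -1}
  force: 25

```text
clock: 20.95
tool_pos: [0.528, -0.0097, 0.2005]
eef_rot: [0.98, -0.201, -0.001, -0.001]
contact_force: [0.4, -0.2, -1.8]
opening: 0.313
finger_force: 25.0
```

```bash
python3 - <<'E'
from st import *
st()
d=snap('top');W=cloud(d)
b=np.zeros(W.shape[:2],bool);b[120:235,305:400]=1
rim=W[b&(W[...,2]>.032)&(W[...,2]<.046)];print('rim',cv2.minAreaRect(rim[:,:2].astype(np.float32)))
C=W[b&(W[...,2]>.125)];print('other',cv2.minEnclosingCircle(C[:,:2].astype(np.float32)))
E
```

```text
t 20.95 pos [ 0.528  -0.0097  0.2005] s,t 0.1956 -0.4905 F s,t,z -0.0 -0.4 -1.8 toolz in clamp [np.float64(0.001), np.float64(0.002)] tooly yaw 66.8 open 0.313 grip 24.996201200410724
rim ((0.4788669943809509, -0.4436367452144623), (0.2612459659576416, 0.3106071650981903), 85.36093139648438)
other ((0.5250940918922424, -0.5006207227706909), 0.01651938632130623)
```

drive_tool:
  targets:
    - {"tx": -0.16,"ty": -0.4,"tz": 0.05,"wx": 0,"wy": 0,"wz": 0,"claw": -1}
    - {"tx": -0.16,"ty": -0.7,"tz": 0,"wx": 0,"wy": 0,"wz": 0,"claw": -1}
    - {"tx": -0.16,"ty": -0.9,"tz": 0,"wx": 0,"wy": 0,"wz": 0,"claw": -1}
    - {"tx": -0.16,"ty": -0.9,"tz": 0,"wx": 0,"wy": 0,"wz": 0,"claw": -1}
    - {"tx": -0.16,"ty": -0.9,"tz": 0,"wx": 0,"wy": 0,"wz": 0,"claw": -1}
    - {"tx": -0.16,"ty": -0.9,"tz": 0,"wx": 0,"wy": 0,"wz": 0,"claw": -1}
    - {"tx": -0.16,"ty": -0.9,"tz": 0,"wx": 0,"wy": 0,"wz": 0,"claw": -1}
    - {"tx": -0.16,"ty": -0.9,"tz": 0,"wx": 0,"wy": 0,"wz": 0,"claw": -1}

```text
clock: 21.8
tool_pos: [0.4878, -0.2068, 0.1993]
eef_rot: [0.979, -0.202, -0.002, -0.0]
contact_force: [0.1, -0.6, -1.3]
opening: 0.312
finger_force: 25.0
```

drive_tool:
  targets:
    - {"tx": -0.2,"ty": -0.9,"tz": 0,"wx": 0,"wy": 0,"wz": 0,"claw": -1}
    - {"tx": -0.2,"ty": -0.9,"tz": 0,"wx": 0,"wy": 0,"wz": 0,"claw": -1}
    - {"tx": -0.2,"ty": -0.9,"tz": 0,"wx": 0,"wy": 0,"wz": 0,"claw": -1}
    - {"tx": -0.2,"ty": -0.9,"tz": 0,"wx": 0,"wy": 0,"wz": 0,"claw": -1}
    - {"tx": -0.2,"ty": -0.9,"tz": 0,"wx": 0,"wy": 0,"wz": 0,"claw": -1}
    - {"tx": -0.15,"ty": -0.7,"tz": 0,"wx": 0,"wy": 0,"wz": 0,"claw": -1}
    - {"tx": -0.1,"ty": -0.5,"tz": 0,"wx": 0,"wy": 0,"wz": 0,"claw": -1}
    - {"tx": 0,"ty": -0.2,"tz": 0,"wx": 0,"wy": 0,"wz": 0,"claw": -1}

```text
clock: 22.6
tool_pos: [0.4502, -0.3842, 0.1995]
eef_rot: [0.979, -0.203, -0.002, -0.0]
contact_force: [-0.0, 0.4, -1.9]
opening: 0.311
finger_force: 25.0
```

drive_tool:
  targets:
    - {"tx": 0,"ty": 0,"tz": -0.2,"wx": 0,"wy": 0,"wz": 0,"claw": -1}
    - {"tx": 0,"ty": 0,"tz": -0.5,"wx": 0,"wy": 0,"wz": 0,"claw": -1}
    - {"tx": 0,"ty": 0,"tz": -0.6,"wx": 0,"wy": 0,"wz": 0,"claw": -1}
    - {"tx": 0,"ty": 0,"tz": -0.6,"wx": 0,"wy": 0,"wz": 0,"claw": -1}
    - {"tx": 0,"ty": 0,"tz": -0.5,"wx": 0,"wy": 0,"wz": 0,"claw": -1}
    - {"tx": 0,"ty": 0,"tz": -0.3,"wx": 0,"wy": 0,"wz": 0,"claw": -1}
    - {"tx": 0,"ty": 0,"tz": 0,"wx": 0,"wy": 0,"wz": 0,"claw": -1}
    - {"tx": 0,"ty": 0,"tz": 0,"wx": 0,"wy": 0,"wz": 0,"claw": -1}

```text
clock: 23.4
tool_pos: [0.4525, -0.3819, 0.1195]
eef_rot: [0.98, -0.201, -0.001, -0.0]
contact_force: [0.5, 0.4, -1.4]
opening: 0.316
finger_force: 25.0
```

```bash
python3 - <<'E'
from st import *
st();d=snap('side');cv2.imwrite('pics/s2.png',cv2.resize(d['image'][100:230,200:370],(680,520),interpolation=cv2.INTER_CUBIC))
E
```

```text
t 23.4 pos [ 0.4525 -0.3819  0.1195] s,t -0.1767 -0.5651 F s,t,z 0.6 -0.3 -1.4 toolz in clamp [np.float64(0.0), np.float64(0.002)] tooly yaw 66.8 open 0.316 grip 24.99578967690468
```

View pics/s2.png

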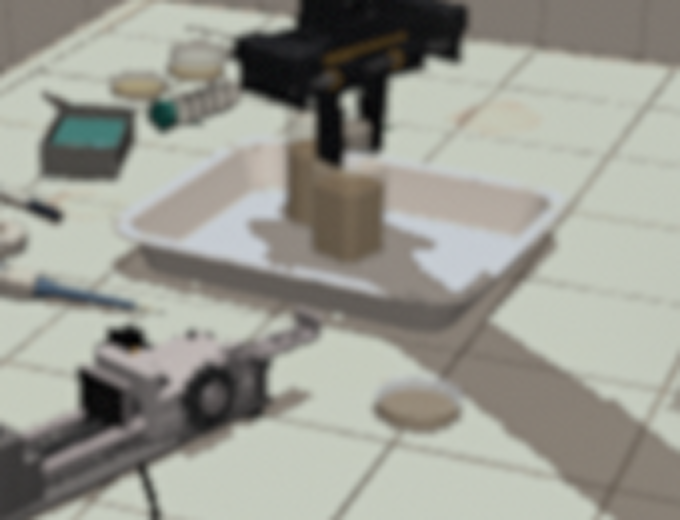

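The bottle hangs upright over the empty half of the tray at about (347,215), clear of the other bottle at (303,180). I'll shift it 4 mm away from the wall and lower it.

drive_tool:
  targets:
    - {"tx": 0,"ty": -0.07,"tz": -0.2,"wx": 0,"wy": 0,"wz": 0,"claw": -1}
    - {"tx": 0,"ty": -0.07,"tz": -0.25,"wx": 0,"wy": 0,"wz": 0,"claw": -1}
    - {"tx": 0,"ty": 0,"tz": -0.2,"wx": 0,"wy": 0,"wz": 0,"claw": -1}
    - {"tx": 0,"ty": 0,"tz": -0.1,"wx": 0,"wy": 0,"wz": 0,"claw": -1}
    - {"tx": 0,"ty": 0,"tz": -0.03,"wx": 0,"wy": 0,"wz": 0,"claw": -1}
    - {"tx": 0,"ty": 0,"tz": -0.03,"wx": 0,"wy": 0,"wz": 0,"claw": -1}
    - {"tx": 0,"ty": 0,"tz": 0,"wx": 0,"wy": 0,"wz": 0,"claw": -1}
    - {"tx": 0,"ty": 0,"tz": 0,"wx": 0,"wy": 0,"wz": 0,"claw": -1}

```text
clock: 24.25
tool_pos: [0.4521, -0.3866, 0.0952]
eef_rot: [0.979, -0.202, -0.001, -0.0]
contact_force: [0.6, -0.4, -2.1]
opening: 0.315
finger_force: 25.0
```

drive_tool:
  targets:
    - {"tx": 0,"ty": 0,"tz": -0.02,"wx": 0,"wy": 0,"wz": 0,"claw": -1}
    - {"tx": 0,"ty": 0,"tz": -0.02,"wx": 0,"wy": 0,"wz": 0,"claw": -1}
    - {"tx": 0,"ty": 0,"tz": 0,"wx": 0,"wy": 0,"wz": 0,"claw": -1}
    - {"tx": 0,"ty": 0,"tz": 0,"wx": 0,"wy": 0,"wz": 0,"claw": -1}
    - {"tx": 0,"ty": 0,"tz": 0,"wx": 0,"wy": 0,"wz": 0,"claw": -1}
    - {"tx": 0,"ty": 0,"tz": 0,"wx": 0,"wy": 0,"wz": 0,"claw": -1}
    - {"tx": 0,"ty": 0,"tz": 0,"wx": 0,"wy": 0,"wz": 0,"claw": -1}
    - {"tx": 0,"ty": 0,"tz": 0,"wx": 0,"wy": 0,"wz": 0,"claw": -1}

```text
clock: 25.05
tool_pos: [0.4521, -0.3866, 0.0938]
eef_rot: [0.979, -0.202, -0.001, -0.0]
contact_force: [0.5, 0.7, -0.7]
opening: 0.315
finger_force: 25.0
```

drive_tool:
  targets:
    - {"tx": 0,"ty": 0,"tz": -0.015,"wx": 0,"wy": 0,"wz": 0,"claw": -1}
    - {"tx": 0,"ty": 0,"tz": -0.015,"wx": 0,"wy": 0,"wz": 0,"claw": -1}
    - {"tx": 0,"ty": 0,"tz": 0,"wx": 0,"wy": 0,"wz": 0,"claw": -1}
    - {"tx": 0,"ty": 0,"tz": 0,"wx": 0,"wy": 0,"wz": 0,"claw": -1}
    - {"tx": 0,"ty": 0,"tz": 0,"wx": 0,"wy": 0,"wz": 0,"claw": -1}
    - {"tx": 0,"ty": 0,"tz": 0,"wx": 0,"wy": 0,"wz": 0,"claw": -1}
    - {"tx": 0,"ty": 0,"tz": 0,"wx": 0,"wy": 0,"wz": 0,"claw": -1}
    - {"tx": 0,"ty": 0,"tz": 0,"wx": 0,"wy": 0,"wz": 0,"claw": -1}

```text
clock: 25.85
tool_pos: [0.452, -0.3866, 0.093]
eef_rot: [0.979, -0.202, -0.001, -0.0]
contact_force: [-0.4, -0.8, -2.2]
opening: 0.316
finger_force: 25.0
```

drive_tool:
  targets:
    - {"tx": 0,"ty": 0,"tz": -0.015,"wx": 0,"wy": 0,"wz": 0,"claw": -1}
    - {"tx": 0,"ty": 0,"tz": 0,"wx": 0,"wy": 0,"wz": 0,"claw": -1}
    - {"tx": 0,"ty": 0,"tz": 0,"wx": 0,"wy": 0,"wz": 0,"claw": -1}
    - {"tx": 0,"ty": 0,"tz": 0,"wx": 0,"wy": 0,"wz": 0,"claw": -1}
    - {"tx": 0,"ty": 0,"tz": 0,"wx": 0,"wy": 0,"wz": 0,"claw": -1}
    - {"tx": 0,"ty": 0,"tz": 0,"wx": 0,"wy": 0,"wz": 0,"claw": -1}
    - {"tx": 0,"ty": 0,"tz": 0,"wx": 0,"wy": 0,"wz": 0,"claw": -1}
    - {"tx": 0,"ty": 0,"tz": 0,"wx": 0,"wy": 0,"wz": 0,"claw": -1}

```text
clock: 26.65
tool_pos: [0.452, -0.3865, 0.0925]
eef_rot: [0.979, -0.202, -0.001, -0.0]
contact_force: [-0.0, 0.4, -1.5]
opening: 0.311
finger_force: 25.0
```

Not yet in contact, so on down in 0.4 mm steps.

drive_tool:
  targets:
    - {"tx": 0,"ty": 0,"tz": -0.015,"wx": 0,"wy": 0,"wz": 0,"claw": -1}
    - {"tx": 0,"ty": 0,"tz": 0,"wx": 0,"wy": 0,"wz": 0,"claw": -1}
    - {"tx": 0,"ty": 0,"tz": 0,"wx": 0,"wy": 0,"wz": 0,"claw": -1}
    - {"tx": 0,"ty": 0,"tz": 0,"wx": 0,"wy": 0,"wz": 0,"claw": -1}
    - {"tx": 0,"ty": 0,"tz": 0,"wx": 0,"wy": 0,"wz": 0,"claw": -1}
    - {"tx": 0,"ty": 0,"tz": 0,"wx": 0,"wy": 0,"wz": 0,"claw": -1}
    - {"tx": 0,"ty": 0,"tz": 0,"wx": 0,"wy": 0,"wz": 0,"claw": -1}
    - {"tx": 0,"ty": 0,"tz": 0,"wx": 0,"wy": 0,"wz": 0,"claw": -1}

```text
clock: 27.45
tool_pos: [0.452, -0.3866, 0.092]
eef_rot: [0.979, -0.202, -0.001, -0.0]
contact_force: [0.4, -0.3, -1.7]
opening: 0.312
finger_force: 25.0
```

drive_tool:
  targets:
    - {"tx": 0,"ty": 0,"tz": -0.015,"wx": 0,"wy": 0,"wz": 0,"claw": -1}
    - {"tx": 0,"ty": 0,"tz": 0,"wx": 0,"wy": 0,"wz": 0,"claw": -1}
    - {"tx": 0,"ty": 0,"tz": 0,"wx": 0,"wy": 0,"wz": 0,"claw": -1}
    - {"tx": 0,"ty": 0,"tz": 0,"wx": 0,"wy": 0,"wz": 0,"claw": -1}
    - {"tx": 0,"ty": 0,"tz": 0,"wx": 0,"wy": 0,"wz": 0,"claw": -1}
    - {"tx": 0,"ty": 0,"tz": 0,"wx": 0,"wy": 0,"wz": 0,"claw": -1}
    - {"tx": 0,"ty": 0,"tz": 0,"wx": 0,"wy": 0,"wz": 0,"claw": -1}
    - {"tx": 0,"ty": 0,"tz": 0,"wx": 0,"wy": 0,"wz": 0,"claw": -1}

```text
clock: 28.25
tool_pos: [0.4521, -0.3867, 0.0917]
eef_rot: [0.979, -0.202, -0.001, -0.0]
contact_force: [0.5, 0.5, 0.1]
opening: 0.312
finger_force: 25.0
```

drive_tool:
  targets:
    - {"tx": 0,"ty": 0,"tz": -0.012,"wx": 0,"wy": 0,"wz": 0,"claw": -1}
    - {"tx": 0,"ty": 0,"tz": 0,"wx": 0,"wy": 0,"wz": 0,"claw": -1}
    - {"tx": 0,"ty": 0,"tz": 0,"wx": 0,"wy": 0,"wz": 0,"claw": -1}
    - {"tx": 0,"ty": 0,"tz": 0,"wx": 0,"wy": 0,"wz": 0,"claw": -1}
    - {"tx": 0,"ty": 0,"tz": 0,"wx": 0,"wy": 0,"wz": 0,"claw": -1}
    - {"tx": 0,"ty": 0,"tz": 0,"wx": 0,"wy": 0,"wz": 0,"claw": -1}
    - {"tx": 0,"ty": 0,"tz": 0,"wx": 0,"wy": 0,"wz": 0,"claw": -1}
    - {"tx": 0,"ty": 0,"tz": 0,"wx": 0,"wy": 0,"wz": 0,"claw": -1}

```text
clock: 29.05
tool_pos: [0.4524, -0.3869, 0.0915]
eef_rot: [0.979, -0.202, -0.001, -0.0]
contact_force: [0.4, -1.8, 5.3]
opening: 0.31
finger_force: 25.0
```

Seated, with about 5 N up. Open the fingers gradually and rise straight up.

drive_tool:
  targets:
    - {"tx": 0,"ty": 0,"tz": 0,"wx": 0,"wy": 0,"wz": 0,"claw": -0.36}
    - {"tx": 0,"ty": 0,"tz": 0,"wx": 0,"wy": 0,"wz": 0,"claw": -0.3}
    - {"tx": 0,"ty": 0,"tz": 0,"wx": 0,"wy": 0,"wz": 0,"claw": -0.15}
    - {"tx": 0,"ty": 0,"tz": 0,"wx": 0,"wy": 0,"wz": 0,"claw": 0.1}
    - {"tx": 0,"ty": 0,"tz": 0,"wx": 0,"wy": 0,"wz": 0,"claw": 0.4}
    - {"tx": 0,"ty": 0,"tz": 0,"wx": 0,"wy": 0,"wz": 0,"claw": 0.4}
    - {"tx": 0,"ty": 0,"tz": 0,"wx": 0,"wy": 0,"wz": 0,"claw": 0.4}
    - {"tx": 0,"ty": 0,"tz": 0.1,"wx": 0,"wy": 0,"wz": 0,"claw": 0.4}

```text
clock: 29.85
tool_pos: [0.4518, -0.3863, 0.094]
eef_rot: [0.979, -0.202, -0.002, -0.001]
contact_force: [-0.0, 0.7, -0.7]
opening: 0.703
finger_force: 0.0
```

drive_tool:
  targets:
    - {"tx": 0,"ty": 0,"tz": 0.2,"wx": 0,"wy": 0,"wz": 0,"claw": 0.4}
    - {"tx": 0,"ty": 0,"tz": 0.5,"wx": 0,"wy": 0,"wz": 0,"claw": 0.4}
    - {"tx": 0,"ty": 0,"tz": 0.6,"wx": 0,"wy": 0,"wz": 0,"claw": 0.4}
    - {"tx": 0,"ty": 0,"tz": 0.7,"wx": 0,"wy": 0,"wz": 0,"claw": 0.4}
    - {"tx": 0,"ty": 0,"tz": 0.7,"wx": 0,"wy": 0,"wz": 0,"claw": 0.4}
    - {"tx": 0,"ty": 0,"tz": 0.7,"wx": 0,"wy": 0,"wz": 0,"claw": 0.4}
    - {"tx": -0.3,"ty": 0,"tz": 0.3,"wx": 0,"wy": 0,"wz": 0,"claw": 0.4}
    - {"tx": 0,"ty": 0,"tz": 0,"wx": 0,"wy": 0,"wz": 0,"claw": 0.4}

```text
clock: 30.65
tool_pos: [0.4418, -0.3875, 0.2071]
eef_rot: [0.979, -0.202, -0.001, 0.001]
contact_force: [-1.4, -0.0, -0.6]
opening: 0.699
finger_force: 0.0
```

```bash
python3 - <<'E'
from st import *
st();d=snap('side');a=cv2.resize(d['image'][100:300,180:380],(500,500),interpolation=cv2.INTER_CUBIC)
w=snap('wrist');W=cloud(w);C=W[(W[...,2]>.1)&(W[...,2]<.12)&(W[...,1]>-.43)&(W[...,1]<-.34)];print('cap',cv2.minEnclosingCircle(C[:,:2].astype(np.float32)),np.median(C[:,2]))
cv2.imwrite('pics/s3.png',a)
E
```

```text
t 30.65 pos [ 0.4418 -0.3875  0.2071] s,t -0.186 -0.5575 F s,t,z -0.5 1.3 -0.6 toolz in clamp [np.float64(-0.001), np.float64(0.001)] tooly yaw 66.6 open 0.699 grip 0.0
cap ((0.4522932469844818, -0.38788890838623047), 0.014731761068105698) 0.1093524192902432
```

View pics/s3.png

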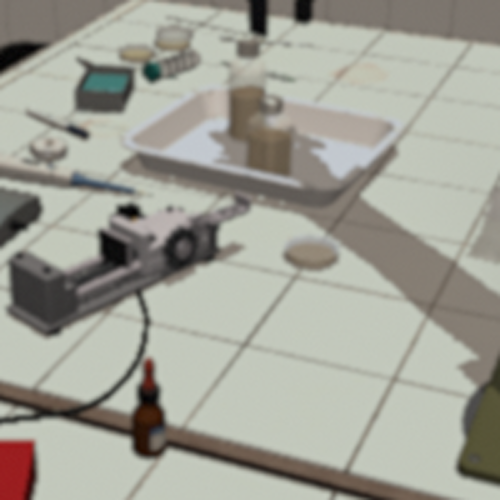

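The bottle stands upright in the empty half of the tray at about (270,145), with its cap top at 0.109–0.111 m. The other bottle (247,95), petri dish (312,252) and oil (148,420) are in place, the jaw is back and the arm is clear.

```bash
python3 -c "
from plant import workorder
print(workorder.finish_job())"
```

```text
the job is handed in; nothing more can be done
None
```

The job is handed in: the jaw was drawn back to its rear stop with the lever held down, and the bottle stands upright on the empty half of the tray floor, with the other things not seen to have moved; no verdict was returned.

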